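Book in and put away torch nozzles in a dial box

TASK

First pick up the yellow hand scanner and read the barcode on the yellow stand: hold the scanner level, aimed squarely at the middle of the barcode from the reading distance, and keep it still for a full second; then lay it flat again in the middle of its green mat. After the reading, turn the cover of the round dial box so that its opening stands over the compartment with the blue tag and drop every copper nozzle in there, and put every black worn nozzle into the compartment with the red tag in the same way (in either order). Finally turn the opening over the blank white quarter so that the box is shut, and leave the spray can, hammer and magnet alone.

Things in the scene. Friction and masses are not known exactly. Their poses are not given: they have to be found in the camera images.
- dial_box: Fixed grey round box; origin on its axis, on the bench. Base disc: radius 170, 8 mm thick. Tub: outer radius 135, wall 5 mm, in four quarters by thin walls at 45, 135, 225, 315 degrees about its z. The quarter about its own +x is blank (white block); those about +y, -x, -y are compartments (floor 8 mm, cover's underside 100 mm above the bench).
- blank_mark (a point): Point above the middle of the blank white quarter: 85 mm from the box's axis along the box's own +x, 106 mm above the bench. A small white block on the base disc's rim also marks this quarter.
- lid_opening (a point): Middle of the cover's opening, turning with it: 85 mm from the box's axis, on the cover's top face, 106 mm above the bench. Cover: flat disc, radius 135 mm, 6 mm thick; the opening is an 80 degree wedge edged in orange, from the hub (radius 34 mm) to the rim. It turns either way (friction about 0.12 N m) and stays where it is left.
- lid_grip (a point): Grip bar in the middle of the cover: a black upright bar 70 mm long, 16 mm wide, from the cover's top face up to 142 mm above the bench; this point lies on the box's axis 130 mm above the bench. The bar's length stands square to the direction of the opening (it lies along this point's y axis; the point's x axis points to the opening).
- tag_red: Red round tag, 30 mm across and 14 mm high, fixed on the base disc, 152 mm from the box's axis, opposite the middle of the compartment for black worn nozzles. Origin: centre of its underside. The three tags change places from start to start.
- tag_blue: Blue round tag, same size and radius, at the middle of the compartment for copper nozzles. Origin: centre of its underside.
- tag_yellow: Yellow round tag, same size and radius, at the compartment that is not used now. Origin: centre of its underside.
- copper_1: Torch nozzle, 76 mm long, lying on the bench: a square body 28 mm across its flats, bevelled (from 38 mm behind the origin to 8 mm ahead), then a round nose 22 mm across (30 mm long). Origin: on its axis at mid-length; x axis along it to the nose. About 90 g. May be absent. Copper with a brass nose: goes to the blue tag.
- copper_2: Torch nozzle, 76 mm long, lying on the bench: a square body 28 mm across its flats, bevelled (from 38 mm behind the origin to 8 mm ahead), then a round nose 22 mm across (30 mm long). Origin: on its axis at mid-length; x axis along it to the nose. About 90 g. May be absent. Copper with a brass nose: goes to the blue tag.
- copper_3: Torch nozzle, 76 mm long, lying on the bench: a square body 28 mm across its flats, bevelled (from 38 mm behind the origin to 8 mm ahead), then a round nose 22 mm across (30 mm long). Origin: on its axis at mid-length; x axis along it to the nose. About 90 g. May be absent. Copper with a brass nose: goes to the blue tag.
- worn_1: Torch nozzle, 76 mm long, lying on the bench: a square body 28 mm across its flats, bevelled (from 38 mm behind the origin to 8 mm ahead), then a round nose 22 mm across (30 mm long). Origin: on its axis at mid-length; x axis along it to the nose. About 90 g. May be absent. Black and sooty: goes to the red tag.
- worn_2: Torch nozzle, 76 mm long, lying on the bench: a square body 28 mm across its flats, bevelled (from 38 mm behind the origin to 8 mm ahead), then a round nose 22 mm across (30 mm long). Origin: on its axis at mid-length; x axis along it to the nose. About 90 g. May be absent. Black and sooty: goes to the red tag.
- scanner: Yellow pistol-shaped barcode scanner, 200 g, on its side. Head 120 mm long (own x), 46 mm wide (y), 50 mm high; origin: centre of the head's underside. x points forward, out of the dark red window 60 mm ahead. Black handle, 100 mm long, 36 mm high, runs to own -y from the head's rear (x from -65 to -12 mm). The beam leaves 25 mm above the underside, along x.
- scanner_focus (a point): The scanner's reading point: on the beam, 70 mm ahead of the window (130 mm ahead of the origin, 25 mm above the underside). The label is read when this point is on the middle of the label (within 25 mm), with the beam within about 28 degrees of square to the label, held still.
- scanner_mat: Green mat, 200 x 190 x 3 mm, fixed on the bench; the scanner's place. Origin: centre of its underside.
- label (a point): Middle of the barcode label (85 x 60 mm) on a fixed yellow plate 110 x 85 mm, 105 mm above the bench. Its x axis points into the label, square to it: away from the reader and about 17 degrees downwards (the plate leans back), so a level beam with the same heading is 17 degrees off square, which reads well.
- spray_can: Bystander, leave it alone: green spray can, 60 mm across, 170 mm tall. Origin: centre of its underside.
- chip_hammer: Bystander, leave it alone: hammer, 240 mm long, lying on the bench.
- magnet: Bystander, leave it alone: orange welding magnet, about 100 x 85 x 22 mm, lying on the bench. Origin: near the centre of its underside.
- dial_lid (a joint): Angle of the cover, rad, counter-clockwise seen from above; 0 when the opening is over the blank quarter (whole turns also count as shut).
Not all that is in view belongs to the job. Leave any pink look-alike of the copper_1 alone. What is shaped like the worn_1 but turquoise is not meant.

How it is judged:
On the way, in this order (a step that is already met when the one before it is completed fails the run):
1. the scanner reads the label: its reading point within 25 mm of the label's middle, beam within 0.5 rad of square, held still (distance between scanner_focus and label below 0.025 m and angle between the x axis of scanner and the x axis of label, either way round below 0.5 rad and linear speed of scanner below 0.03 m/s and angular speed of scanner below 0.25 rad/s), for 0.8 s.
2. every copper nozzle lies in the blue-tag compartment and every worn nozzle in the red-tag one (horizontal distance between each of copper_1, copper_2, copper_3 and tag_blue below 0.11 m and horizontal distance between each of copper_1, copper_2, copper_3, worn_1, worn_2 and dial_box below 0.125 m and height (world z) of each of copper_1, copper_2, copper_3, worn_1, worn_2 below 0.095 m and horizontal distance between each of worn_1, worn_2 and tag_red below 0.11 m), for 0.2 s.
3. the cover is turned so that its opening is over the blank quarter (horizontal distance between lid_opening and blank_mark below 0.012 m), for 0.2 s.
At the end, for the whole second after the job is handed in: Copper nozzles inside the blue-tag compartment and worn ones inside the red-tag one, below the cover; the opening within 12 mm (8 degrees) of the blank mark, cover at rest; the scanner flat and still on its mat, its origin within 45 mm of the mat's centre (all of step 2 and horizontal distance between lid_opening and blank_mark below 0.012 m and horizontal distance between scanner and scanner_mat below 0.045 m and height (world z) of scanner below 0.015 m and angle between scanner's own z axis and vertical below 0.1 rad and linear speed of scanner below 0.03 m/s and velocity of joint dial_lid between -0.05 and 0.05 rad/s); the robot touches nothing.
It fails at once if a bystander (spray can, hammer, magnet) is moved more than 4 cm (distance of any of spray_can, chip_hammer, magnet from where it was at the start of the episode above 0.04 m).
Of copper_1, copper_2, copper_3, worn_1, worn_2 only 3 to 5 are there at a start; the rules pass over those that are not, and their reading is None.
At some moment in a run one of copper_1, copper_2, copper_3, worn_1, worn_2, scanner may be knocked a few centimetres aside while the robot is not near it.
It also fails if it takes over 210 s, if anything falls off the work surface, if the arm or the gripper's body presses on something with over 40 N, if the wrist force passes 120 N, or if a joint passes its speed limit or range.

ROBOT

A 6-joint arm with a two-finger parallel gripper is mounted at the origin on the work surface. World frame = base frame: x ahead of the robot, y to its left, z up, the work surface at z = 0. Lengths are in m, angles in rad, forces in N, time in s.
With the tool pointing down it reaches from about 0.325 to 0.875 m from the base axis. Payload 4.4 kg.
Tool frame: the origin (TCP) lies midway between the tips of the shut fingers; the grasp point (between the pads) lies 19 mm behind it; z points along the fingers, y is the line along which they close (so a half turn about z gives the same grasp; the last joint's range is limited). The gripper opens to 85 mm and grips with 20 to 120 N. Pads are 22 mm wide; open, the fingers measure 114 mm over their backs; the gripper's body (76 mm by 85 mm) begins 54 mm behind the grasp point. The pads swing forward as they close: fully open they stand 13 mm farther back than shut.
Start: joints at [-1.335, 0.207, 1.542, -0, 1.393, -0.15], TCP at [0.216, -0.533, 0.231] pointing down, gripper open.
Joint ranges: [-2.73, 2.73], [-0.86, 2.22], [0.23, 2.46], [-1.11, 4.25], [0.08, 2.63], [-2.82, 2.82]. Speed limits (rad/s): [2.79, 2.79, 3.14, 3.14, 3.14, 3.14].

INTERFACE

Orientations are given as a unit quaternion [w, x, y, z].
In Python, from plant import * gives the robot as it stands.
- The arm moves only by the tool apply_moves, never from a script. Its argument "rows" is a list of rows, each a list of 4 numbers: the shift along the tool's x, y, z normalised to -1 to 1, where 1 is 30 mm, then the turn about the tool's z normalised to -1 to 1, where 1 is 0.15 rad. A call has 1 to 20 rows; each row shifts and turns the commanded pose from where the row before left it, along the tool's axes as they then stand; what a row does not reach is not made up. A row lasts 1/10 s, in which the tool goes at most 50 mm and 8.59 degrees, less where a joint would pass 70% of its speed; a pose out of reach is approached as far as the arm can. A call with a number of a shift or a turn outside -1 to 1 is refused whole. A call with a gripper value outside its range is refused whole. "grip" is the closure, from 0 (fully open) to 1 (shut), set as the call begins (left out, the last holds). The fingers move at their own pace and stop on an object; the grip force is fixed at half the most. Time passes only in rows, so rows that do not move let the fingers close. It gives the time, the measured TCP pose, the force, the opening and the grip force at its end, in the units of the state.
- read_state(): the state, without advancing time (a new reading comes with each control period).
- snapshot(name): name is "scene" or "top"; returns a dict with "pixels" (400x640x3 uint8, red, green, blue), "range_z" (400x640 float32, m along the optical axis (not along the pixel's ray), 0 where there is no reading), "fx", "fy", "cx", "cy" (pixels), "dist_coeffs" ([k1, k2, p1, p2, k3] as OpenCV has them; the pictures are not rectified), "R" (3x3) and "t" (3): a world point X has camera coordinates R X + t. Camera axes: x right, y down, z forward; pixel columns grow to the right and rows downward; lengths in m; the calibration is good to about 2 mm. A picture is of the moment at which its call begins.
- finish_job(): hands the job in; it is judged then, once.
The state is a dict: "clock": time; "joint_pos": joint angles; "dq": joint speeds; "joint_torque": joint torques, N m; "tcp_pos": TCP position; "orientation": TCP orientation; "wrist_force": force on the tool from outside, world axes, zero at the start; "moment": the same for the moment, N m; "width": finger opening in m; "grasp_force": force on a finger pad.
Only numpy, scipy, OpenCV 4.12 (cv2) and the standard library are available. Lean on these libraries where they do the work, as an engineer would, in place of code of your own. Each camera call takes 0.05 s, during which the arm holds its last target. There are 200 camera calls.

## Working session

There is one attempt and no reset: what is moved stays moved. The work goes in short steps, Python scripts to look and compute and a tool call to move; the robot and the scene stay as the last step left them, time stands still between calls to the robot, and variables do not carry over. Pictures are saved under pics/ and viewed, at most 14 in all, crops included, and the job is handed in when it is done.

Besides the shell and the picture viewer there is one more tool, called after "Request:" as a command line: name --pt "numbers of a row" for each row, then --argument value for the rest. apply_moves: Moves the arm, as the interface text tells. Scaled input: -1 to 1 covers 30 mm each way for a shift and 0.15 rad each way for a turn. Its arguments: {"type":"object","properties":{"rows":{"type":"array"},"grip":{"type":"number"}},"required":["rows"]}

```bash
mkdir -p pics; ls; cat > h.py <<'E'
from plant import *
import numpy as np, cv2
def snap(n): return snapshot(n)
def save(s,name,box=None,scale=1):
    im=s["pixels"][:,:,::-1]
    if box: x0,y0,x1,y1=box; im=im[y0:y1,x0:x1]
    if scale!=1: im=cv2.resize(im,None,fx=scale,fy=scale,interpolation=cv2.INTER_CUBIC)
    cv2.imwrite("pics/"+name,im)
def K(s): return np.array([[s["fx"],0,s["cx"]],[0,s["fy"],s["cy"]],[0,0,1.]])
def und(s,uv): return cv2.undistortPoints(np.array(uv,float).reshape(-1,1,2),K(s),np.array(s["dist_coeffs"],float)).reshape(-1,2)
def plane(s,uv,z):
    n=und(s,uv); R=np.array(s["R"]);t=np.array(s["t"])
    d=np.c_[n,np.ones(len(n))]@R; c=-R.T@t
    return c+d*((z-c[2])/d[:,2])[:,None]
def pts(s,uv):
    uv=np.array(uv,int).reshape(-1,2); n=und(s,uv); z=s["range_z"][uv[:,1],uv[:,0]]
    return (np.c_[n,np.ones(len(n))]*z[:,None]-np.array(s["t"]))@np.array(s["R"])
def proj(s,X):
    R=np.array(s["R"]);return cv2.projectPoints(np.array(X,float).reshape(-1,1,3),cv2.Rodrigues(R)[0],np.array(s["t"],float),K(s),np.array(s["dist_coeffs"],float))[0].reshape(-1,2)
E
python3 - <<'E'
from h import *
for n in("scene","top"):
    s=snap(n); save(s,n+"0.png"); R=np.array(s["R"]); print(n,-R.T@np.array(s["t"]),R[2],s["fx"])
print(read_state())
E
```

```text
pics
scene [0.92551935 0.39608786 0.84759761] [-0.41075251 -0.43366717 -0.80200696] 361.53214375196814
top [0.38395161 0.00965723 1.11242405] [ 1.79838299e-01  1.91887976e-04 -9.83696167e-01] 398.78813835665864
{'clock': 0.1, 'joint_pos': array([-1.33552172e+00,  2.07385590e-01,  1.54280511e+00, -3.48841109e-05,
        1.39352428e+00, -1.50490225e-01]), 'dq': array([ 0.00029959, -0.00174369, -0.00291974,  0.00016798, -0.00096061,
        0.00040897]), 'joint_torque': array([-2.64139826e-04, -3.84089935e+01, -2.92550397e+01, -9.36830747e-05,
        4.91571074e-03, -3.72213066e-06]), 'tcp_pos': array([ 0.21617609, -0.53207221,  0.23021588]), 'orientation': array([-1.05948010e-03,  9.81454641e-01,  1.91691579e-01, -6.21214794e-05]), 'wrist_force': array([-0.26688751,  0.30741154, -0.33921835]), 'moment': array([0.00404872, 0.00530516, 0.01498369]), 'grasp_force': 0.0, 'width': 0.08546842598168794}
```

View pics/top0.png

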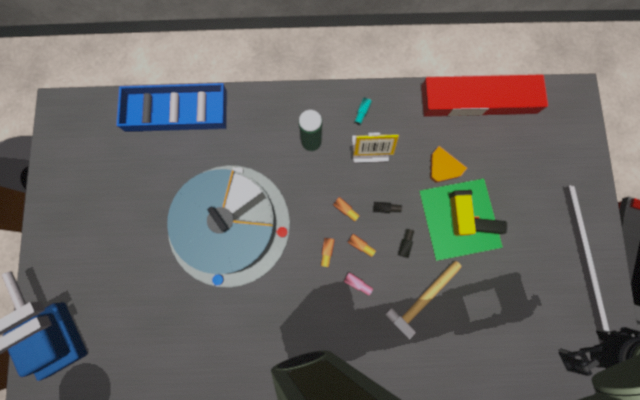

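View pics/scene0.png

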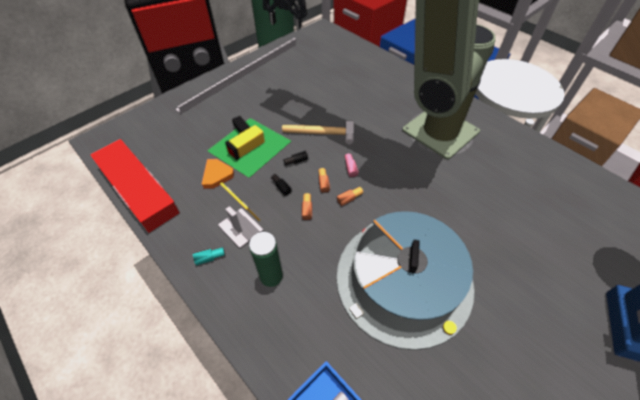

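Top view: the dial box is at about (225,225), its red tag at (282,232) and blue tag at (218,280). The scanner is at (465,213) on its mat, with the window towards the top of the picture, and the label is at (376,147).

Nozzle candidates:
- **Copper:** (346,208), (361,244) and (327,251), orange with a brass nose, so these are wanted.
- **Worn:** (387,208) and (406,242), black, so these are wanted.
- **Not wanted:** pink (358,284) and turquoise (363,110).

I'll confirm these in one enlarged crop.

```bash
cat > meas.py <<'E'
from h import *
def comps(m,amin):
    n,l,st,c=cv2.connectedComponentsWithStats(m.astype(np.uint8),connectivity=8)
    return [(l==i) for i in range(1,n) if st[i,4]>=amin]
def obj(s,mask,z):
    "centre and axis angle on plane z"
    v,u=np.nonzero(mask); P=plane(s,np.c_[u,v],z)[:,:2]
    (c,wh,a)=cv2.minAreaRect((P*1000).astype(np.float32))
    C=P-P.mean(0); w,V=np.linalg.eigh(C.T@C); ax=V[:,1]
    return (u.mean(),v.mean()),P.mean(0),np.array(c)/1000,np.array(wh),np.arctan2(ax[1],ax[0]),ax
def hsv(s): return cv2.cvtColor(s["pixels"],cv2.COLOR_RGB2HSV).astype(int)
def rng(h,a,b,smin,vmin,vmax=255): return (h[...,0]>=a)&(h[...,0]<=b)&(h[...,1]>=smin)&(h[...,2]>=vmin)&(h[...,2]<=vmax)
E
python3 - <<'E'
from meas import *
s=snap("top"); save(s,"crop1.png",(150,100,530,350),2.1)
h=hsv(s)
def show(nm,m,z,amin=25,box=None):
    if box: k=np.zeros_like(m);x0,y0,x1,y1=box;k[y0:y1,x0:x1]=1;m=m&k
    for c in comps(m,amin):
        uv,p,cc,wh,a,ax=obj(s,c,z); print(nm,np.round(uv),"mean",p.round(3),"rect",cc.round(3),wh.round(),"ang",round(np.degrees(a),1),c.sum())
show("copper",rng(h,3,25,110,90),.016,25,(310,180,420,275))
dark=h[...,2]<40
show("worn",dark,.016,40,(370,195,420,265))
show("mat",rng(h,45,75,120,60),.003,200)
show("scan",rng(h,24,34,150,100),.053,100,(430,170,520,260))
show("hand",dark,.04,40,(440,180,520,245))
show("plate",rng(h,20,34,150,80),.105,50,(340,120,410,170))
show("red",rng(h,0,4,150,90)|rng(h,175,180,150,90),.022,20,(150,150,300,300))
show("blue",rng(h,100,120,170,90),.022,20,(150,150,300,300))
P=pts(s,[(376,147),(370,147),(383,147),(463,213),(309,120),(463,194),(220,240),(186,240),(208,263),(246,236),(216,214),(490,226)]);print(P.round(3))
E
```

```text
copper [345. 208.] mean [ 0.551 -0.07 ] rect [ 0.548 -0.073] [77. 29.] ang 46.5 237
copper [360. 245.] mean [ 0.45  -0.107] rect [ 0.447 -0.111] [77. 29.] ang 54.6 246
copper [327. 250.] mean [ 0.436 -0.016] rect [ 0.433 -0.015] [27. 77.] ang 168.0 244
worn [378. 207.] mean [ 0.551 -0.161] rect [ 0.552 -0.163] [25. 23.] ang 96.9 51
mat [457. 220.] mean [ 0.511 -0.384] rect [ 0.516 -0.392] [199. 190.] ang -177.6 3487
scan [464. 214.] mean [ 0.52  -0.387] rect [ 0.521 -0.388] [108.  49.] ang -178.1 699
plate [376. 141.] mean [ 0.714 -0.153] rect [ 0.705 -0.152] [ 50. 119.] ang 94.1 246
red [282. 231.] mean [0.49  0.106] rect [0.49  0.106] [22. 19.] ang 82.1 57
blue [217. 279.] mean [0.366 0.281] rect [0.367 0.282] [21. 22.] ang 106.4 61
[[ 0.698 -0.151  0.106]
 [ 0.698 -0.136  0.105]
 [ 0.697 -0.17   0.106]
 [ 0.524 -0.383  0.054]
 [ 0.752  0.022  0.172]
 [ 0.575 -0.388  0.054]
 [ 0.465  0.255  0.107]
 [ 0.467  0.341  0.106]
 [ 0.408  0.284  0.108]
 [ 0.473  0.189  0.106]
 [ 0.526  0.257  0.141]
 [ 0.488 -0.46   0.036]]
```

View pics/crop1.png

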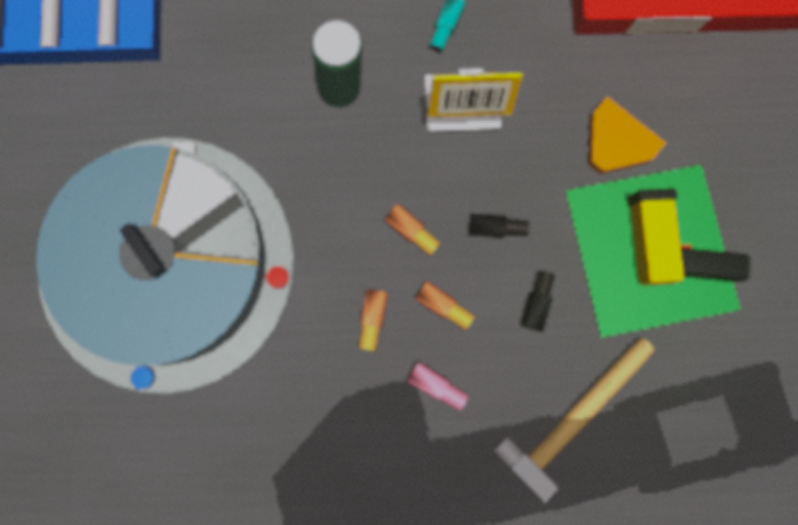

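The crop confirms it: three orange nozzles with brass noses at crop (410,228), (445,305) and (373,320), two black ones at (497,225) and (538,300), and a pink look-alike at (438,386) to leave alone. The cover's opening is half over the blank quarter and half over the red one. I'll now work out the label, the box axis, the scanner and the worn nozzles.

```bash
cat > plan.py <<'E'
from h import *
def wrap(a): return (a+np.pi)%(2*np.pi)-np.pi
def yaw(st):
    w,x,y,z=st["orientation"]; return np.arctan2(2*(x*y+w*z),1-2*(y*y+z*z))
def plan(x,y,z,ydeg,half=True,p0=None):
    """units in tool axes to get to x,y,z,yaw: turn (in tool z) first, shift after it"""
    st=read_state(); p=st["tcp_pos"] if p0 is None else np.array(p0[:3]); a=yaw(st) if p0 is None else np.radians(p0[3]); t=np.radians(ydeg)
    if half and abs(wrap(t-a))>np.pi/2: t+=np.pi
    d=wrap(t-a); ex=np.array([np.cos(t),np.sin(t)]); ey=np.array([np.sin(t),-np.cos(t)])
    v=np.array([x,y])-p[:2]; q6=np.arctan2(y,x)+np.pi/2-t
    print("turn units %.2f | shift units x %.2f y %.2f z %.2f | dist %.0f mm q6~%.2f yaw %.1f"%(-d/.15,v@ex/.03,v@ey/.03,-(z-p[2])/.03,1000*np.linalg.norm(v),wrap(q6),np.degrees(t)))
E
python3 - <<'E'
from meas import *
s=snap("top"); h=hsv(s)
# worn
for box in((368,196,408,220),(395,225,418,262)):
    x0,y0,x1,y1=box; m=np.zeros(h.shape[:2],bool); v=h[y0:y1,x0:x1,2]; m[y0:y1,x0:x1]=v<0.72*np.median(v); 
    for c in comps(m,60):
        o=obj(s,c,.014);print("worn",np.round(o[0]),o[1].round(3),o[2].round(3),o[3].round(),np.degrees(o[4]).round(1),c.sum())
# tags & box
tag=lambda m:[obj(s,c,.02)[1] for c in comps(m,20)]
# label plane
v,u=np.mgrid[120:165,345:405]; P=pts(s,np.c_[u.ravel(),v.ravel()]); P=P[(P[:,2]>.07)&(P[:,2]<.16)]
m=P.mean(0);n=np.linalg.svd(P-m)[2][2]; n*=np.sign(n[0]); print("label",m.round(3),n.round(3),np.degrees(np.arctan2(n[1],n[0])),len(P), P.min(0),P.max(0))
r=(abs((P-m)@n)<.004);m=P[r].mean(0);n=np.linalg.svd(P[r]-m)[2][2]; n*=np.sign(n[0]);print(m.round(3),n.round(3),np.degrees(np.arctan2(n[1],n[0])),r.sum())
# scanner head by depth
v,u=np.mgrid[170:250,430:515]; uv=np.c_[u.ravel(),v.ravel()]; P=pts(s,uv); q=P[(P[:,2]>.048)&(P[:,2]<.06)]
print("head",cv2.minAreaRect((q[:,:2]*1000).astype(np.float32)))
q=P[(P[:,2]>.03)&(P[:,2]<.043)];print("handle",q[:,:2].min(0),q[:,:2].max(0))
# lid circle by depth
v,u=np.mgrid[150:300,150:300]; uv=np.c_[u.ravel(),v.ravel()]; P=pts(s,uv); q=P[(P[:,2]>.1)&(P[:,2]<.112)]
print("lid",cv2.minEnclosingCircle((q[:,:2]*1000).astype(np.float32)))
q=P[(P[:,2]>.137)&(P[:,2]<.15)];print("bar",cv2.minAreaRect((q[:,:2]*1000).astype(np.float32)),q.mean(0))
mm=rng(h,8,20,120,110)
k=np.zeros_like(mm);k[150:240,200:285]=1
for c in comps(mm&k,15):
    o=obj(s,c,.106);print("edge",np.round(o[0]),o[1].round(3),np.degrees(o[4]).round(1))
E
```

```text
worn [385. 207.] [ 0.551 -0.183] [ 0.552 -0.187] [78. 28.] 85.4 257
worn [406. 244.] [ 0.448 -0.233] [ 0.451 -0.234] [32. 77.] 161.6 292
label [ 0.703 -0.148  0.112] [ 0.954  0.009 -0.3  ] 0.5580235356108663 806 [ 0.68629665 -0.20274042  0.07012263] [ 0.74084059 -0.09515656  0.14800219]
[ 0.702 -0.148  0.113] [ 0.949  0.012 -0.314] 0.7414981377351133 728
head ((527.1991577148438, -386.9920959472656), (50.65990447998047, 120.2054443359375), 89.61763763427734)
handle [ 0.4659832  -0.50426995] [ 0.58419634 -0.36171256]
lid ((515.139404296875, 256.2762756347656), 135.79653930664062)
bar ((515.212646484375, 255.52841186523438), (69.82785034179688, 16.327465057373047), 35.11728286743164) [0.51463481 0.25508539 0.14181329]
edge [229. 184.] [0.608 0.235] 166.1
edge [241. 222.] [0.51  0.203] 82.4
```

```bash
python3 -c "
from plan import *
plan(.541,-.387,.12,0)
plan(.541,-.387,.012,0)"
```

```text
turn units 2.57 | shift units x 10.83 y -4.84 z 3.68 | dist 356 mm q6~0.95 yaw 0.0
turn units 2.57 | shift units x 10.83 y -4.84 z 7.28 | dist 356 mm q6~0.95 yaw 0.0
```

Request:
apply_moves --pt "0 0 0 0.86" --pt "0 0 0 0.86" --pt "0 0 0 0.85" --pt "0.9 -0.4 0.3 0" --pt "0.9 -0.4 0.3 0" --pt "0.9 -0.4 0.3 0" --pt "0.9 -0.4 0.3 0" --pt "0.9 -0.4 0.3 0" --pt "0.9 -0.4 0.3 0" --pt "0.9 -0.4 0.3 0" --pt "0.9 -0.4 0.3 0" --pt "0.9 -0.4 0.3 0" --pt "0.9 -0.4 0.3 0" --pt "0.9 -0.4 0.3 0" --pt "0.93 -0.44 0.38 0" --pt "0 0 0 0" --grip 0

```text
clock: 1.8
tcp_pos: [0.5432, -0.3841, 0.1183]
orientation: [-0.002, 1.0, 0.002, -0.001]
wrist_force: [0.3, 0.1, -0.8]
width: 0.0855
grasp_force: 0.0
```

```bash
python3 - <<'E'
from plan import *
plan(.541,-.387,.012,0)
s=snap("top"); v,u=np.mgrid[170:250,430:515]
save(s,"c2.png",(400,120,560,280),4)
s=snap("scene"); save(s,"c3.png",(160,70,340,220),4)
E
```

```text
turn units 0.03 | shift units x -0.07 y 0.10 z 3.54 | dist 4 mm q6~0.95 yaw 0.0
```

View pics/c3.png

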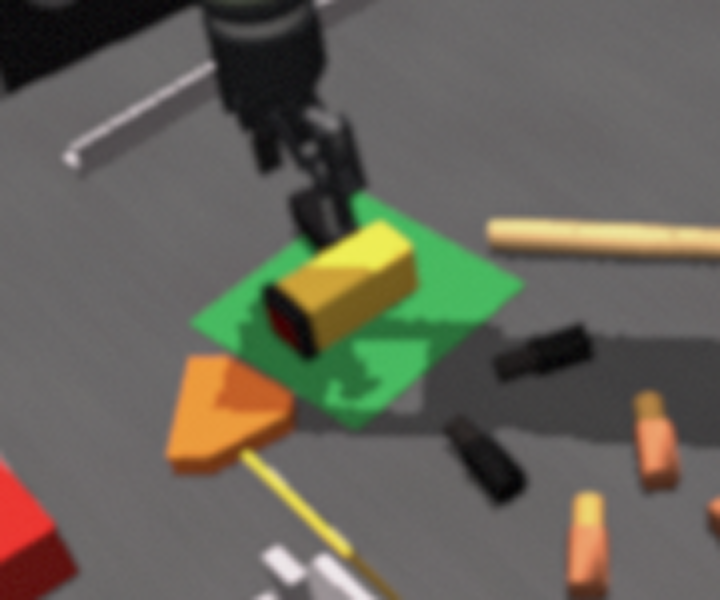

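The scene crop shows the dark red window at crop (285,320), facing +x. The open gripper stands above the head, so I'm going down and closing.

Request:
apply_moves --pt "-0.07 0.1 0.7 0" --pt "0 0 0.7 0" --pt "0 0 0.7 0" --pt "0 0 0.7 0" --pt "0 0 0.5 0" --pt "0 0 0.25 0" --pt "0 0 0 0"

```text
clock: 2.6
tcp_pos: [0.538, -0.3904, 0.0134]
orientation: [-0.001, 1.0, -0.0, -0.001]
wrist_force: [0.5, 0.2, 0.6]
width: 0.0852
grasp_force: 0.0
```

Request:
apply_moves --pt "0 0 0 0" --pt "0 0 0 0" --pt "0 0 0 0" --pt "0 0 0 0" --pt "0 0 0 0" --pt "0 0 0 0" --pt "0 0 0 0" --pt "0 0 0 0" --pt "0 0 0 0" --grip 1

```text
clock: 3.5
tcp_pos: [0.5402, -0.3912, 0.016]
orientation: [0.001, 1.0, 0.0, 0.001]
wrist_force: [-0.3, 0.5, 4.8]
width: 0.0452
grasp_force: 63.1
```

Request:
apply_moves --pt "0 0 -0.4 0" --pt "0 0 -0.6 0" --pt "0 0 -0.8 0" --pt "0 0 -0.9 0" --pt "0 0 0 0"

```text
clock: 4.0
tcp_pos: [0.542, -0.3931, 0.1014]
orientation: [0.004, 1.0, 0.0, 0.004]
wrist_force: [0.9, -1.3, -1.1]
width: 0.0455
grasp_force: 62.7
```

```bash
python3 - <<'E'
from meas import *
from plan import *
st=read_state();print(st["tcp_pos"],st["wrist_force"],st["moment"],st["width"],st["grasp_force"])
s=snap("top");save(s,"c4.png",(400,120,560,280),4)
s=snap("scene"); save(s,"c5.png",(160,70,340,220),4)
E
```

```text
[ 0.54198251 -0.39312925  0.10143849] [ 0.85907561 -1.25976805 -1.08540894] [-0.0298154  -0.05976861  0.01361981] 0.04550905821254793 62.70888090133667
```

View pics/c5.png

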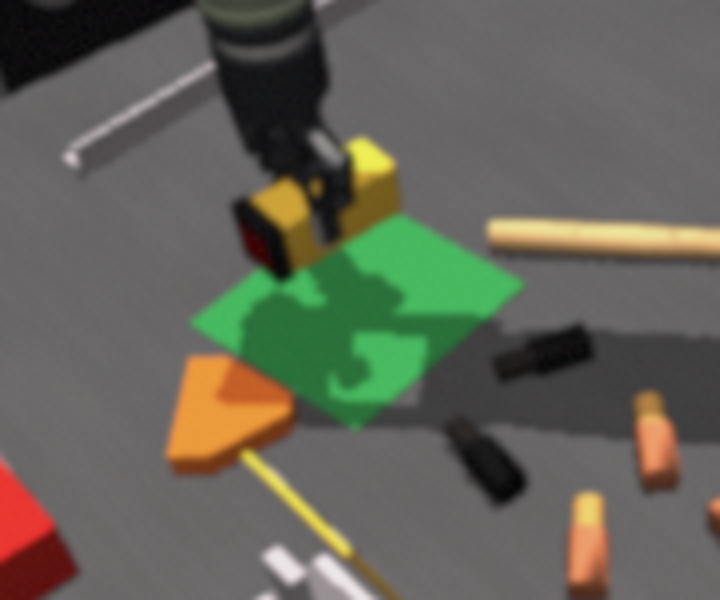

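```bash
python3 -c "
from plan import *
plan(.582,-.150,.0925,0)"
```

```text
turn units 0.00 | shift units x 1.42 y -8.03 z 0.13 | dist 245 mm q6~1.32 yaw 0.0
```

Request:
apply_moves --pt "0.1 -0.4 0 0" --pt "0.1 -0.7 0 0" --pt "0.15 -0.8 0 0" --pt "0.15 -0.9 0 0" --pt "0.15 -0.9 0 0" --pt "0.15 -0.9 0 0" --pt "0.15 -0.9 0 0" --pt "0.15 -0.8 0.04 0" --pt "0.15 -0.7 0.04 0" --pt "0.1 -0.5 0.04 0" --pt "0.07 -0.35 0 0" --pt "0 -0.18 0 0" --pt "0 0 0 0" --pt "0 0 0 0"

```text
clock: 5.5
tcp_pos: [0.5816, -0.1502, 0.0918]
orientation: [0.0, 1.0, -0.0, 0.0]
wrist_force: [1.7, -1.1, -1.5]
width: 0.0452
grasp_force: 62.6
```

```bash
python3 - <<'E'
from meas import *
from plan import *
plan(.582,-.150,.0925,0)
s=snap("top"); h=hsv(s); save(s,"c6.png",(310,100,470,240),4)
v,u=np.mgrid[150:230,340:440]; uv=np.c_[u.ravel(),v.ravel()]; P=pts(s,uv); hh=h[150:230,340:440].reshape(-1,3)
y=(hh[:,0]>22)&(hh[:,0]<35)&(hh[:,1]>150)&(P[:,2]>.1); q=P[y]; print(len(q),cv2.minAreaRect((q[:,:2]*1000).astype(np.float32)),q[:,2].mean(),np.linalg.svd(q-q.mean(0))[2][2])
E
```

```text
turn units -0.00 | shift units x 0.01 y -0.01 z -0.02 | dist 0 mm q6~1.32 yaw 0.0
122 ((554.1337890625, -149.98223876953125), (52.14362335205078, 23.957809448242188), 71.54585266113281) 0.14004340164694293 [-0.92147906  0.36171184 -0.14156583]
```

View pics/c6.png

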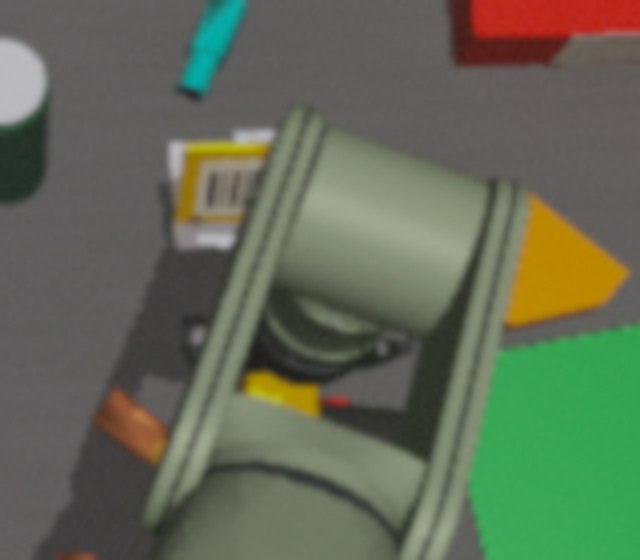

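The top view is mostly hidden by the arm, with the head's rear visible at crop (280,395). I'll check height and tilt with the scene camera's depth.

```bash
python3 - <<'E'
from meas import *
for n in("scene","top"):
    s=snap(n); h=hsv(s)
    m=rng(h,20,36,130,60); v,u=np.nonzero(m); P=pts(s,np.c_[u,v])
    k=(abs(P[:,1]+.15)<.045)&(P[:,0]>.49)&(P[:,0]<.64)&(P[:,2]>.06)&(P[:,2]<.16); P=P[k]; 
    print(n,len(P),P.min(0),P.max(0))
    if n=="top": print(P[::6].round(3))
    else:
        top=P[P[:,2]>.115]; side=P[(P[:,1]>-.132)]
        for a in np.arange(.5,.64,.015):
            b=P[abs(P[:,0]-a)<.0075]; 
            if len(b)>3: print(a.round(3),len(b),np.percentile(b[:,2],[5,50,95]).round(3),b[:,1].max().round(3))
        save(s,"c7.png",(180,100,340,250),4)
E
```

```text
scene 474 [ 0.51255976 -0.17488974  0.08057551] [ 0.62122951 -0.1170176   0.15899463]
0.515 55 [0.096 0.128 0.131] -0.127
0.53 105 [0.091 0.128 0.131] -0.126
0.545 33 [0.087 0.101 0.129] -0.127
0.56 13 [0.088 0.093 0.099] -0.126
0.575 7 [0.129 0.131 0.133] -0.134
0.59 90 [0.09  0.129 0.153] -0.117
0.605 123 [0.092 0.128 0.131] -0.126
0.62 48 [0.094 0.13  0.133] -0.127
top 113 [ 0.54420522 -0.1777204   0.09257477] [ 0.57001289 -0.12870298  0.15968892]
[[ 0.565 -0.129  0.16 ]
 [ 0.568 -0.141  0.129]
 [ 0.566 -0.133  0.127]
 [ 0.565 -0.148  0.129]
 [ 0.563 -0.135  0.13 ]
 [ 0.562 -0.15   0.134]
 [ 0.56  -0.135  0.131]
 [ 0.56  -0.15   0.129]
 [ 0.559 -0.165  0.129]
 [ 0.558 -0.138  0.129]
 [ 0.557 -0.153  0.128]
 [ 0.557 -0.168  0.128]
 [ 0.555 -0.148  0.129]
 [ 0.554 -0.162  0.131]
 [ 0.553 -0.15   0.127]
 [ 0.552 -0.165  0.127]
 [ 0.55  -0.16   0.127]
 [ 0.547 -0.16   0.127]
 [ 0.549 -0.178  0.113]]
```

View pics/c7.png

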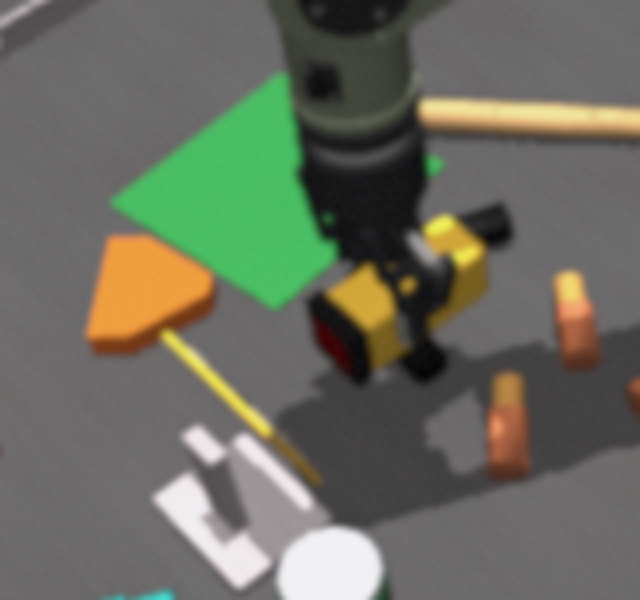

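The scanner is level: its top is at 0.129 m and it spans x from about 0.51 to 0.63, at y −0.150. Holding still, then back to the mat.

Request:
apply_moves --pt "0 0 0 0" --pt "0 0 0 0" --pt "0 0 0 0" --pt "0 0 0 0" --pt "0 0 0 0" --pt "0 0 0 0" --pt "0 0 0 0" --pt "0 0 0 0" --pt "0 0 0 0" --pt "0 0 0 0" --pt "0 0 0 0" --pt "0 0 0 0" --pt "0 0 0 0" --pt "0 0 0 0" --pt "0 0 0 0"

```text
clock: 7.15
tcp_pos: [0.5816, -0.1495, 0.0918]
orientation: [0.0, 1.0, 0.0, -0.0]
wrist_force: [-0.3, -0.3, -2.1]
width: 0.0452
grasp_force: 62.6
```

```bash
python3 -c "
from plan import *
plan(.529,-.392,.016,0)"
```

```text
turn units 0.00 | shift units x -1.75 y 8.08 z 2.53 | dist 248 mm q6~0.93 yaw 0.0
```

Request:
apply_moves --pt "-0.4 0.2 0 0" --pt "-0.5 0.7 0 0" --pt "-0.4 0.9 0 0" --pt "-0.2 0.95 0 0" --pt "-0.15 0.95 0 0" --pt "-0.1 0.95 0 0" --pt "0 0.95 0 0" --pt "0 0.9 0 0" --pt "0 0.8 0.2 0" --pt "0 0.5 0.5 0" --pt "0 0.28 0.6 0" --pt "0 0 0.5 0" --pt "0 0 0.3 0" --pt "0 0 0.2 0" --pt "0 0 0 0" --pt "0 0 0 0"

```text
clock: 8.75
tcp_pos: [0.5297, -0.3917, 0.0234]
orientation: [0.0, 1.0, 0.001, 0.0]
wrist_force: [1.1, -0.1, -2.3]
width: 0.0455
grasp_force: 62.5
```

```bash
python3 -c "
from plan import *
plan(.529,-.392,.014,0)"
```

```text
turn units 0.01 | shift units x -0.02 y 0.01 z 0.31 | dist 1 mm q6~0.93 yaw 0.0
```

Request:
apply_moves --pt "0 0 0.1 0" --pt "0 0 0.1 0" --pt "0 0 0.05 0" --pt "0 0 0 0" --pt "0 0 0 0"

```text
clock: 9.25
tcp_pos: [0.5296, -0.3921, 0.016]
orientation: [0.0, 1.0, 0.0, 0.0]
wrist_force: [-0.2, 1.7, 3.1]
width: 0.0452
grasp_force: 63.0
```

Request:
apply_moves --pt "0 0 0 0" --pt "0 0 0 0" --pt "0 0 0 0" --pt "0 0 0 0" --pt "0 0 0 0" --pt "0 0 0 0" --grip 0

```text
clock: 9.85
tcp_pos: [0.5292, -0.3919, 0.0152]
orientation: [-0.0, 1.0, 0.0, -0.0]
wrist_force: [-0.1, 0.1, 0.7]
width: 0.0855
grasp_force: 0.0
```

Request:
apply_moves --pt "0 0 -0.4 0" --pt "0 0 -0.8 0" --pt "0 0 -1 0" --pt "0 0 -1 0" --pt "0 0 -1 0" --pt "0 0 -1 0" --pt "0 0 0 0"

```text
clock: 10.55
tcp_pos: [0.5322, -0.3948, 0.1789]
orientation: [0.004, 1.0, 0.0, 0.005]
wrist_force: [0.6, -0.4, 1.2]
width: 0.0857
grasp_force: 0.0
```

```bash
python3 - <<'E'
from meas import *
from plan import *
s=snap("scene"); h=hsv(s)
m=rng(h,20,36,130,60); v,u=np.nonzero(m); P=pts(s,np.c_[u,v]); k=(abs(P[:,1]+.39)<.06)&(abs(P[:,0]-.52)<.1)&(P[:,2]>.047)&(P[:,2]<.065); q=P[k]
print(cv2.minAreaRect((q[:,:2]*1000).astype(np.float32)),q[:,2].min(),q[:,2].max())
plan(.515,.2555,.21,-55)
plan(.515,.2555,.21,-100,p0=(.515,.2555,.21,-55))
E
```

```text
((515.922119140625, -389.4136047363281), (47.178672790527344, 106.78666687011719), 89.6998291015625) 0.0470855795485435 0.059134971018616214
turn units 6.40 | shift units x -18.03 y -11.97 z -1.14 | dist 649 mm q6~2.99 yaw -55.0
turn units 5.24 | shift units x 0.00 y 0.00 z -0.00 | dist 0 mm q6~-2.51 yaw -100.0
```

Scanner back at about (0.517, −0.39), flat. Next I turn the cover by −45° to the red tag, gripping the bar at tool yaw 35°.

```bash
python3 -c "
from plan import *
plan(.515,.2555,.19,35)"
```

```text
turn units -4.07 | shift units x 11.97 y -18.03 z -0.47 | dist 649 mm q6~1.42 yaw 35.0
```

Request:
apply_moves --pt "0 0 -0.1 -0.82" --pt "0 0 -0.1 -0.82" --pt "0 0 -0.1 -0.81" --pt "0 0 -0.1 -0.81" --pt "0 0 -0.1 -0.81" --pt "0.6 -0.9 0 0" --pt "0.6 -0.9 0 0" --pt "0.6 -0.9 0 0" --pt "0.6 -0.9 0 0" --pt "0.6 -0.9 0 0" --pt "0.6 -0.9 0 0" --pt "0.6 -0.9 0 0" --pt "0.6 -0.9 0 0" --pt "0.6 -0.9 0 0" --pt "0.6 -0.9 0 0" --pt "0.6 -0.9 0 0" --pt "0.6 -0.9 0 0" --pt "0.6 -0.9 0 0" --pt "0.6 -0.9 0 0" --pt "0.6 -0.9 0 0"

```text
clock: 12.6
tcp_pos: [0.5169, 0.096, 0.185]
orientation: [-0.0, 0.954, 0.301, -0.001]
wrist_force: [0.0, -0.1, 0.3]
width: 0.0853
grasp_force: 0.0
```

Request:
apply_moves --pt "0.6 -0.9 0 0" --pt "0.6 -0.9 0 0" --pt "0.6 -0.9 0 0" --pt "0.6 -0.9 0 0" --pt "0.6 -0.9 0 0" --pt "0 0 0 0"

```text
clock: 13.2
tcp_pos: [0.5129, 0.26, 0.185]
orientation: [-0.001, 0.953, 0.303, -0.001]
wrist_force: [0.5, -0.4, -0.5]
width: 0.0854
grasp_force: 0.0
```

```bash
python3 -c "
from plan import *
plan(.515,.2555,.113,35)"
```

```text
turn units 0.03 | shift units x -0.03 y 0.16 z 2.40 | dist 5 mm q6~1.42 yaw 35.0
```

Request:
apply_moves --pt "-0.03 0.16 0.6 0.03" --pt "0 0 0.7 0" --pt "0 0 0.6 0" --pt "0 0 0.35 0" --pt "0 0 0.15 0" --pt "0 0 0 0"

```text
clock: 13.8
tcp_pos: [0.516, 0.2519, 0.1135]
orientation: [0.0, 0.954, 0.298, -0.001]
wrist_force: [-0.4, -0.2, 0.6]
width: 0.0855
grasp_force: 0.0
```

Request:
apply_moves --pt "0 0 0 0" --pt "0 0 0 0" --pt "0 0 0 0" --pt "0 0 0 0" --pt "0 0 0 0" --pt "0 0 0 0" --pt "0 0 0 0" --pt "0 0 0 0" --pt "0 0 0 0" --pt "0 0 0 0" --grip 1

```text
clock: 14.8
tcp_pos: [0.514, 0.2565, 0.1153]
orientation: [-0.004, 0.954, 0.299, -0.001]
wrist_force: [-7.8, 10.0, 6.2]
width: 0.0146
grasp_force: 60.9
```

Request:
apply_moves --pt "0 0 0 0.3" --pt "0 0 0 0.6" --pt "0 0 0 0.65" --pt "0 0 0 0.65" --pt "0 0 0 0.65" --pt "0 0 0 0.65" --pt "0 0 0 0.65" --pt "0 0 0 0.6" --pt "0 0 0 0.3" --pt "0 0 0 0.19" --pt "0 0 0 0" --pt "0 0 0 0"

```text
clock: 16.0
tcp_pos: [0.5136, 0.2584, 0.1153]
orientation: [-0.005, 0.996, -0.089, -0.002]
wrist_force: [-8.6, 15.7, 5.3]
width: 0.0147
grasp_force: 60.8
```

Request:
apply_moves --pt "0 0 0 0" --pt "0 0 0 0" --pt "0 0 0 0" --pt "0 0 0 0" --pt "0 0 0 0" --pt "0 0 -0.5 0" --pt "0 0 -1 0" --pt "0 0 -1 0" --pt "0 0 -0.8 0" --pt "0 0 0 0" --grip 0

```text
clock: 17.0
tcp_pos: [0.5197, 0.2533, 0.2194]
orientation: [-0.002, 0.996, -0.09, 0.005]
wrist_force: [0.3, 0.8, 1.1]
width: 0.0855
grasp_force: 0.0
```

```bash
python3 - <<'E'
from meas import *
from plan import *
s=snap("scene"); save(s,"s8.png")
v,u=np.mgrid[200:340,340:480]; P=pts(s,np.c_[u.ravel(),v.ravel()]); q=P[(P[:,2]>.135)&(P[:,2]<.15)&(np.hypot(P[:,0]-.515,P[:,1]-.2555)<.05)];
if len(q): print("bar",cv2.minAreaRect((q[:,:2]*1000).astype(np.float32)),len(q))
plan(.551,-.185,.10,86)
E
```

```text
bar ((518.3330688476562, 257.2257995605469), (17.143972396850586, 70.31784057617188), 79.17967224121094) 226
turn units 9.74 | shift units x 14.48 y -2.10 z 3.89 | dist 439 mm q6~2.89 yaw 266.0
```

View pics/s8.png

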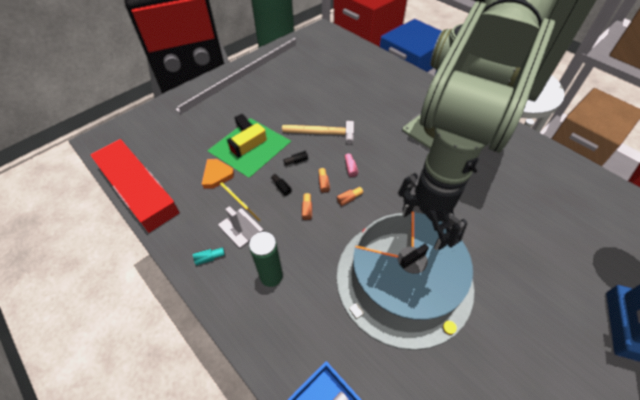

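The cover now stands at −101°, over the red tag: the bar lies at −10.8° and the opening faces the robot's right side at about (400,245). Worn nozzle 1 next, at yaw 85.

```bash
python3 -c "
from plan import *
plan(.552,-.177,.12,85.4,half=False)
plan(.502,.172,.2,80,p0=(.552,-.177,.004,85.4))"
```

```text
turn units -11.14 | shift units x -14.19 y 2.27 z 3.23 | dist 431 mm q6~-0.23 yaw 85.4
turn units 0.63 | shift units x 11.17 y -3.66 z -6.53 | dist 353 mm q6~0.50 yaw 80.0
```

Request:
apply_moves --pt "0 0 0 -0.93" --pt "0 0 0 -0.93" --pt "0 0 0 -0.93" --pt "0 0 0 -0.93" --pt "0 0 0 -0.93" --pt "0 0 0 -0.93" --pt "0 0 0 -0.93" --pt "0 0 0 -0.93" --pt "0 0 0 -0.93" --pt "0 0 0 -0.93" --pt "0 0 0 -0.92" --pt "0 0 0 -0.92"

```text
clock: 18.25
tcp_pos: [0.5154, 0.252, 0.2117]
orientation: [-0.001, 0.733, 0.68, -0.001]
wrist_force: [-0.2, 0.1, -0.6]
width: 0.0853
grasp_force: 0.0
```

Request:
apply_moves --pt "-0.95 0.15 0.2 0" --pt "-0.95 0.15 0.2 0" --pt "-0.95 0.15 0.2 0" --pt "-0.95 0.15 0.2 0" --pt "-0.95 0.15 0.2 0" --pt "-0.95 0.15 0.2 0" --pt "-0.95 0.15 0.2 0" --pt "-0.95 0.15 0.2 0" --pt "-0.95 0.15 0.2 0" --pt "-0.95 0.15 0.2 0" --pt "-0.95 0.15 0.2 0" --pt "-0.95 0.15 0.2 0" --pt "-0.95 0.15 0.2 0" --pt "-0.95 0.15 0.2 0" --pt "-0.89 0.17 0.43 0" --pt "0 0 0 0"

```text
clock: 19.85
tcp_pos: [0.5486, -0.1798, 0.1134]
orientation: [-0.002, 0.736, 0.677, -0.001]
wrist_force: [-0.5, 0.8, -1.1]
width: 0.0854
grasp_force: 0.0
```

```bash
python3 -c "
from meas import *
from plan import *
plan(.552,-.177,.004,85.4,half=False)
s=snap('scene');h=hsv(s)
for box in((270,170,296,198),(280,148,312,170)):
    x0,y0,x1,y1=box; m=np.zeros(h.shape[:2],bool); v=h[y0:y1,x0:x1,2]; m[y0:y1,x0:x1]=v<32
    for c in comps(m,50):
        o=obj(s,c,.014);print('worn',np.round(o[0]),o[1].round(3),o[2].round(3),o[3].round(),np.degrees(o[4]).round(1),c.sum())
save(s,'c9.png',(240,130,360,220),6)
"
```

```text
turn units -0.02 | shift units x 0.10 y 0.11 z 3.65 | dist 4 mm q6~-0.23 yaw 85.4
worn [283. 186.] [ 0.553 -0.174] [ 0.554 -0.176] [66. 27.] 82.3 152
worn [299. 160.] [ 0.447 -0.222] [ 0.452 -0.223] [15. 63.] 161.2 55
```

View pics/c9.png

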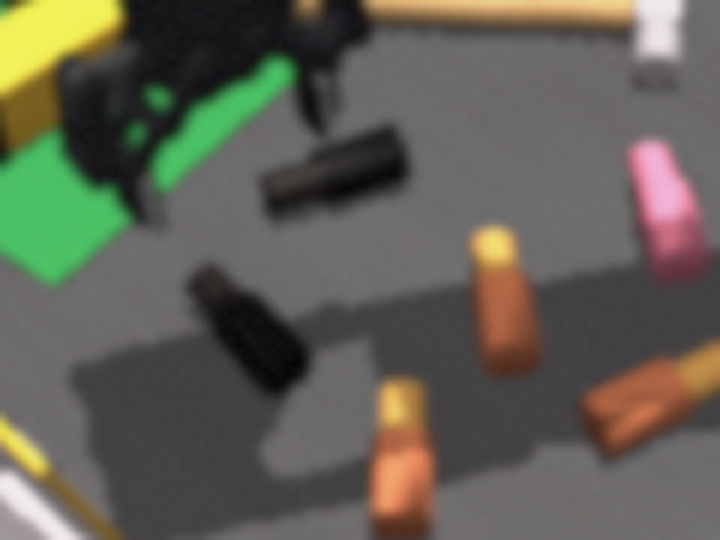

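The scene crop shows worn nozzle 1 at (255,330), its nose towards the mat, and worn nozzle 2 at (340,170); the open fingers hang above them. Going down.

Request:
apply_moves --pt "0.1 0.13 0.9 0" --pt "0 0 0.9 0" --pt "0 0 0.8 0" --pt "0 0 0.6 0" --pt "0 0 0.35 0" --pt "0 0 0.1 0" --pt "0 0 0 0"

```text
clock: 20.6
tcp_pos: [0.5547, -0.1742, 0.0069]
orientation: [-0.0, 0.734, 0.679, -0.0]
wrist_force: [-0.6, -0.4, -0.1]
width: 0.0852
grasp_force: 0.0
```

Request:
apply_moves --pt "0 0 0 0" --pt "0 0 0 0" --pt "0 0 0 0" --pt "0 0 0 0" --pt "0 0 0 0" --pt "0 0 0 0" --pt "0 0 0 0" --pt "0 0 0 0" --pt "0 0 0 0" --grip 1

```text
clock: 21.5
tcp_pos: [0.5554, -0.1751, 0.0078]
orientation: [0.001, 0.735, 0.678, 0.0]
wrist_force: [-1.5, -0.4, 6.1]
width: 0.0266
grasp_force: 60.4
```

Request:
apply_moves --pt "0 0 -0.5 0" --pt "0 0 -1 0" --pt "0 0 -1 0.2" --pt "0 0 -1 0.2" --pt "0 0 -1 0.23" --pt "0 0 -1 0" --pt "0 0 -1 0" --pt "0 0 0 0"

```text
clock: 22.3
tcp_pos: [0.5574, -0.1759, 0.2077]
orientation: [0.005, 0.766, 0.643, 0.002]
wrist_force: [0.4, -0.4, -1.0]
width: 0.0268
grasp_force: 59.8
```

```bash
python3 -c "
from plan import *
plan(.500,.175,.2,80)"
```

```text
turn units 0.00 | shift units x 11.19 y -3.92 z 0.26 | dist 356 mm q6~0.51 yaw 80.0
```

```bash
python3 -c "
from plan import *
plan(.522,.180,.2,80)"
```

```text
turn units 0.00 | shift units x 11.48 y -3.22 z 0.26 | dist 358 mm q6~0.51 yaw 80.0
```

Request:
apply_moves --pt "0.5 -0.15 0 0" --pt "0.9 -0.25 0 0" --pt "0.95 -0.26 0 0" --pt "0.95 -0.26 0 0" --pt "0.95 -0.27 0 0" --pt "0.95 -0.27 0 0" --pt "0.95 -0.27 0 0" --pt "0.95 -0.27 0 0" --pt "0.95 -0.27 0 0" --pt "0.95 -0.27 0 0" --pt "0.95 -0.27 0 0" --pt "0.9 -0.25 0 0" --pt "0.6 -0.16 0 0" --pt "0 0 0 0"

```text
clock: 23.7
tcp_pos: [0.516, 0.1831, 0.1993]
orientation: [-0.002, 0.765, 0.645, -0.002]
wrist_force: [0.6, -1.0, 0.1]
width: 0.0267
grasp_force: 59.8
```

```bash
python3 -c "
from plan import *
plan(.522,.180,.075,80)"
```

```text
turn units 0.03 | shift units x -0.07 y 0.22 z 4.14 | dist 7 mm q6~0.51 yaw 80.0
```

Request:
apply_moves --pt "-0.07 0.2 0.6 0" --pt "0 0 0.8 0" --pt "0 0 0.9 0" --pt "0 0 0.8 0" --pt "0 0 0.6 0" --pt "0 0 0.4 0" --pt "0 0 0 0"

```text
clock: 24.4
tcp_pos: [0.5216, 0.1765, 0.0759]
orientation: [-0.002, 0.766, 0.643, -0.003]
wrist_force: [-0.3, -0.3, -0.8]
width: 0.0268
grasp_force: 59.8
```

Request:
apply_moves --pt "0 0 0 0" --pt "0 0 0 0" --pt "0 0 0 0" --pt "0 0 0 0" --pt "0 0 0 0" --grip 0.45

```text
clock: 24.9
tcp_pos: [0.5251, 0.1773, 0.0797]
orientation: [0.0, 0.766, 0.643, 0.001]
wrist_force: [-0.9, -1.3, 1.4]
width: 0.0469
grasp_force: 0.4
```

Request:
apply_moves --pt "0 0 -0.5 0" --pt "0 0 -0.9 0" --pt "0 0 -0.9 0" --pt "0 0 -0.9 0" --pt "0 0 -0.9 0" --pt "0 0 0 0"

```text
clock: 25.5
tcp_pos: [0.5284, 0.1781, 0.2085]
orientation: [0.003, 0.766, 0.643, 0.005]
wrist_force: [0.1, -0.1, 0.4]
width: 0.047
grasp_force: 0.0
```

```bash
python3 -c "
from plan import *
plan(.459,-.231,.1,-18.5,half=False)
plan(.459,-.231,.1,161.5,half=False)"
```

```text
turn units 11.47 | shift units x 2.13 y 13.67 z 3.62 | dist 415 mm q6~1.43 yaw -18.5
turn units -9.48 | shift units x -2.13 y -13.67 z 3.62 | dist 415 mm q6~-1.71 yaw 161.5
```

Request:
apply_moves --pt "0 0 0 -0.95" --pt "0 0 0 -0.95" --pt "0 0 0 -0.95" --pt "0 0 0 -0.95" --pt "0 0 0 -0.95" --pt "0 0 0 -0.95" --pt "0 0 0 -0.95" --pt "0 0 0 -0.95" --pt "0 0 0 -0.94" --pt "0 0 0 -0.94" --grip 0

```text
clock: 26.5
tcp_pos: [0.5243, 0.1773, 0.2018]
orientation: [-0.0, 0.158, 0.987, 0.0]
wrist_force: [-0.3, 0.0, 0.0]
width: 0.0854
grasp_force: 0.0
```

```bash
python3 -c "
from meas import *
from plan import *
plan(.4415,-.229,.1,161.5,half=False)
s=snap('top');h=hsv(s)
for box in((368,196,408,220),(395,225,418,262)):
    x0,y0,x1,y1=box; m=np.zeros(h.shape[:2],bool); v=h[y0:y1,x0:x1,2]; m[y0:y1,x0:x1]=v<0.72*np.median(v)
    for c in comps(m,60):
        o=obj(s,c,.014);print('worn',np.round(o[0]),o[1].round(3),o[2].round(3),o[3].round(),np.degrees(o[4]).round(1),c.sum())
k=rng(h,3,25,110,90); k[:180]=0;k[275:]=0;k[:,:300]=0;k[:,425:]=0
for c in comps(k,60):
        o=obj(s,c,.014);print('cu',np.round(o[0]),o[1].round(3),o[2].round(3),o[3].round(),np.degrees(o[4]).round(1),c.sum())
"
```

```text
turn units 0.04 | shift units x -1.68 y -13.72 z 3.39 | dist 415 mm q6~-1.73 yaw 161.5
worn [406. 244.] [ 0.448 -0.233] [ 0.451 -0.234] [31. 77.] 161.4 291
cu [354. 234.] [ 0.479 -0.092] [ 0.475 -0.092] [144.  49.] -147.4 485
cu [327. 250.] [ 0.436 -0.016] [ 0.433 -0.015] [28. 77.] 168.3 248
```

Request:
apply_moves --pt "-0.11 -0.92 0.2 0" --pt "-0.11 -0.92 0.2 0" --pt "-0.11 -0.92 0.2 0" --pt "-0.11 -0.92 0.2 0" --pt "-0.11 -0.92 0.2 0" --pt "-0.11 -0.92 0.2 0" --pt "-0.11 -0.92 0.2 0" --pt "-0.11 -0.92 0.2 0" --pt "-0.11 -0.92 0.2 0" --pt "-0.11 -0.92 0.2 0" --pt "-0.11 -0.92 0.2 0" --pt "-0.11 -0.92 0.2 0" --pt "-0.11 -0.92 0.2 0" --pt "-0.11 -0.92 0.3 0" --pt "-0.13 -0.84 0.4 0" --pt "0 0 0 0"

```text
clock: 28.15
tcp_pos: [0.4402, -0.231, 0.1017]
orientation: [-0.001, 0.164, 0.987, 0.0]
wrist_force: [-0.2, 0.8, 0.1]
width: 0.0851
grasp_force: 0.0
```

```bash
python3 -c "
from plan import *
plan(.4415,-.231,.006,161.5,half=False)
save(snap('scene'),'c10.png',(220,110,400,245),4)
"
```

```text
turn units -0.04 | shift units x -0.04 y 0.01 z 3.19 | dist 1 mm q6~-1.73 yaw 161.5
```

View pics/c10.png

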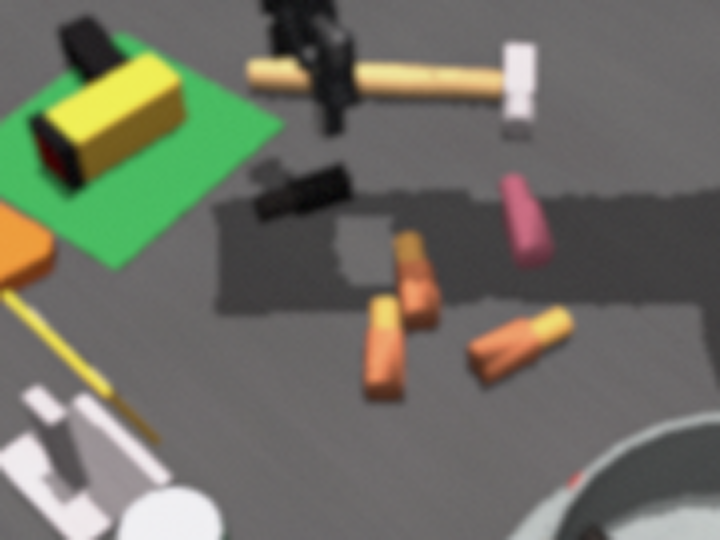

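The crop shows copper 1 knocked next to copper 2, at about (385,345) and (418,285); worn nozzle 2 at (303,190) is unmoved. Grasping worn nozzle 2.

Request:
apply_moves --pt "0 0 0.8 0" --pt "0 0 0.8 0" --pt "0 0 0.7 0" --pt "0 0 0.5 0" --pt "0 0 0.3 0" --pt "0 0 0.1 0" --pt "0 0 0 0"

```text
clock: 28.9
tcp_pos: [0.4418, -0.2286, 0.0071]
orientation: [0.0, 0.161, 0.987, 0.0]
wrist_force: [0.4, -0.7, 0.5]
width: 0.0855
grasp_force: 0.0
```

Request:
apply_moves --pt "0 0 0 0" --pt "0 0 0 0" --pt "0 0 0 0" --pt "0 0 0 0" --pt "0 0 0 0" --pt "0 0 0 0" --pt "0 0 0 0" --pt "0 0 0 0" --pt "0 0 0 0" --grip 1

```text
clock: 29.8
tcp_pos: [0.4421, -0.2295, 0.0076]
orientation: [0.001, 0.161, 0.987, -0.0]
wrist_force: [-0.7, 0.0, 6.0]
width: 0.0266
grasp_force: 59.8
```

Request:
apply_moves --pt "0 0 -0.5 0" --pt "0 0 -0.9 0.2" --pt "0 0 -0.9 0.7" --pt "0 0 -0.9 0.95" --pt "0 0 -0.9 0.95" --pt "0 0 -0.9 0.95" --pt "0 0 -0.9 0.95" --pt "0 0 -0.5 0.95" --pt "0 0 0 0.95" --pt "0 0 0 0.95" --pt "0 0 0 0.95" --pt "0 0 0 0.95" --pt "0 0 0 0"

```text
clock: 31.1
tcp_pos: [0.4408, -0.2285, 0.198]
orientation: [-0.001, 0.764, 0.645, -0.0]
wrist_force: [-0.7, -0.9, -0.8]
width: 0.0264
grasp_force: 59.3
```

```bash
python3 -c "
from plan import *
plan(.486,.186,.2,80)"
```

```text
turn units 0.03 | shift units x 13.87 y -0.92 z -0.07 | dist 417 mm q6~0.54 yaw 80.0
```

Request:
apply_moves --pt "0.5 0 0 0" --pt "0.95 -0.06 0 0" --pt "0.95 -0.06 0 0" --pt "0.95 -0.06 0 0" --pt "0.95 -0.07 0 0" --pt "0.95 -0.07 0 0" --pt "0.95 -0.07 0 0" --pt "0.95 -0.07 0 0" --pt "0.95 -0.07 0 0" --pt "0.95 -0.07 0 0" --pt "0.95 -0.07 0 0" --pt "0.95 -0.07 0 0" --pt "0.95 -0.07 0 0" --pt "0.95 -0.07 0 0" --pt "0.95 -0.07 0 0" --pt "0.07 0 0 0" --pt "0 0 0 0"

```text
clock: 32.8
tcp_pos: [0.4827, 0.1871, 0.1985]
orientation: [-0.0, 0.763, 0.646, -0.001]
wrist_force: [-0.3, -0.5, -1.3]
width: 0.0263
grasp_force: 59.2
```

```bash
python3 -c "
from plan import *
plan(.486,.186,.075,80)"
```

```text
turn units 0.06 | shift units x -0.02 y 0.11 z 4.12 | dist 3 mm q6~0.54 yaw 80.0
```

Request:
apply_moves --pt "0 0.1 0.6 0" --pt "0 0 0.8 0" --pt "0 0 0.9 0" --pt "0 0 0.8 0" --pt "0 0 0.6 0" --pt "0 0 0.4 0" --pt "0 0 0 0"

```text
clock: 33.5
tcp_pos: [0.4847, 0.1845, 0.0741]
orientation: [-0.001, 0.765, 0.645, -0.002]
wrist_force: [-1.0, 0.7, -0.9]
width: 0.0263
grasp_force: 59.3
```

Request:
apply_moves --pt "0 0 0 0" --pt "0 0 0 0" --pt "0 0 0 0" --pt "0 0 0 0" --pt "0 0 0 0" --grip 0.45

```text
clock: 34.0
tcp_pos: [0.4869, 0.1856, 0.0765]
orientation: [0.0, 0.764, 0.645, 0.001]
wrist_force: [-0.0, -0.2, 0.8]
width: 0.0471
grasp_force: 0.0
```

Request:
apply_moves --pt "0 0 -0.5 0" --pt "0 0 -0.9 0" --pt "0 0 -0.9 0" --pt "0 0 -0.9 0" --pt "0 0 -0.9 0" --pt "0 0 0 -0.95" --pt "0 0 0 -0.95" --pt "0 0 0 -0.95" --pt "0 0 0 -0.95" --pt "0 0 0 -0.95" --pt "0 0 0 -0.95" --pt "0 0 0 -0.95" --pt "0 0 0 -0.95" --pt "0 0 0 -0.95" --pt "0 0 0 -0.95" --pt "0 0 0 -0.9" --pt "0 0 0 0"

```text
clock: 35.7
tcp_pos: [0.4865, 0.1855, 0.199]
orientation: [0.0, 0.09, 0.996, 0.0]
wrist_force: [-0.4, 0.2, -0.6]
width: 0.047
grasp_force: 0.0
```

```bash
python3 - <<'E'
from meas import *
from plan import *
s=snap("scene"); save(s,"c11.png",(320,190,500,340),4)
v,u=np.mgrid[200:340,340:480]; P=pts(s,np.c_[u.ravel(),v.ravel()]); q=P[(P[:,2]>.136)&(P[:,2]<.147)&(np.hypot(P[:,0]-.515,P[:,1]-.2555)<.04)];
print("bar",cv2.minAreaRect((q[:,:2]*1000).astype(np.float32)),len(q))
plan(.516,.256,.185,169.2,half=False)
E
```

```text
bar ((517.533935546875, 257.37664794921875), (17.026220321655273, 70.59737396240234), 80.23397064208984) 220
turn units 0.04 | shift units x -0.53 y 2.49 z 0.46 | dist 76 mm q6~-0.92 yaw 169.2
```

View pics/c11.png

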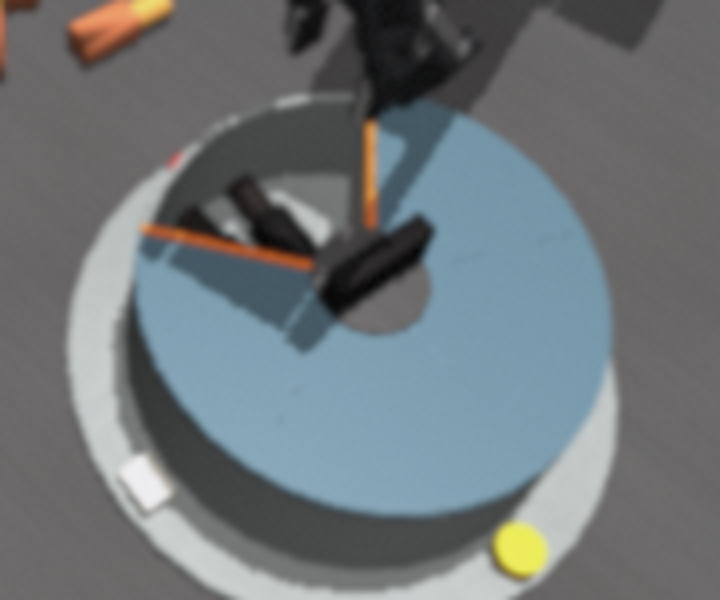

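Both worn nozzles lie inside the red compartment, at crop (270,215) and (200,225). Next I turn the cover 90° clockwise to blue.

Request:
apply_moves --pt "-0.13 0.6 0.1 0" --pt "-0.13 0.7 0.1 0" --pt "-0.13 0.7 0.1 0" --pt "-0.14 0.49 0.1 0" --pt "0 0 0.6 0" --pt "0 0 0.7 0" --pt "0 0 0.6 0" --pt "0 0 0.35 0" --pt "0 0 0.2 0" --pt "0 0 0 0" --grip 0.1

```text
clock: 36.75
tcp_pos: [0.5152, 0.2559, 0.1127]
orientation: [-0.001, 0.09, 0.996, -0.0]
wrist_force: [-0.5, 0.5, 0.6]
width: 0.0771
grasp_force: 0.0
```

Request:
apply_moves --pt "0 0 0 0" --pt "0 0 0 0" --pt "0 0 0 0" --pt "0 0 0 0" --pt "0 0 0 0" --pt "0 0 0 0" --pt "0 0 0 0" --pt "0 0 0 0" --pt "0 0 0 0" --grip 1

```text
clock: 37.65
tcp_pos: [0.5163, 0.2579, 0.1144]
orientation: [0.001, 0.09, 0.996, 0.002]
wrist_force: [0.1, 4.0, 1.2]
width: 0.0152
grasp_force: 59.8
```

Request:
apply_moves --pt "0 0 0 0.3" --pt "0 0 0 0.6" --pt "0 0 0 0.8" --pt "0 0 0 0.8" --pt "0 0 0 0.8" --pt "0 0 0 0.8" --pt "0 0 0 0.8" --pt "0 0 0 0.8" --pt "0 0 0 0.8" --pt "0 0 0 0.8" --pt "0 0 0 0.8" --pt "0 0 0 0.8" --pt "0 0 0 0.7" --pt "0 0 0 0.4" --pt "0 0 0 0.27" --pt "0 0 0 0" --pt "0 0 0 0"

```text
clock: 39.35
tcp_pos: [0.5161, 0.2578, 0.1144]
orientation: [-0.001, 0.758, 0.652, 0.002]
wrist_force: [0.4, 5.6, 2.2]
width: 0.0153
grasp_force: 59.9
```

Request:
apply_moves --pt "0 0 0 0" --pt "0 0 0 0" --pt "0 0 0 0" --pt "0 0 0 0" --pt "0 0 0 0" --pt "0 0 -0.5 0" --pt "0 0 -1 0" --pt "0 0 -1 0" --pt "0 0 -0.8 0" --pt "0 0 0 0" --grip 0

```text
clock: 40.35
tcp_pos: [0.5188, 0.2572, 0.2186]
orientation: [0.002, 0.758, 0.652, 0.005]
wrist_force: [0.6, -0.1, 0.8]
width: 0.0853
grasp_force: 0.0
```

```bash
python3 - <<'E'
from meas import *
from plan import *
s=snap("scene")
v,u=np.mgrid[200:340,340:480]; P=pts(s,np.c_[u.ravel(),v.ravel()]); q=P[(P[:,2]>.136)&(P[:,2]<.147)&(np.hypot(P[:,0]-.515,P[:,1]-.2555)<.04)];
if len(q): print("bar",cv2.minAreaRect((q[:,:2]*1000).astype(np.float32)),len(q))
st=read_state();print(st["tcp_pos"],np.degrees(yaw(st)))
for n in("scene","top"):
  s=snap(n);h=hsv(s)
  m=rng(h,3,25,110,80);br=rng(h,18,27,110,80)
  v,u=np.nonzero(m);P=pts(s,np.c_[u,v]);k=(P[:,0]>.38)&(P[:,0]<.62)&(P[:,1]>-.2)&(P[:,1]<.06)&(P[:,2]<.05)
  mm=np.zeros_like(m);mm[v[k],u[k]]=1
  for c in comps(mm,40):
    o=obj(s,c,.014);print(n,'cu',np.round(o[0]),o[1].round(3),o[2].round(3),o[3].round(),np.degrees(o[4]).round(1),c.sum())
    b=c&br
    if b.any():
      for d in comps(b,8): print("   brass",obj(s,d,.011)[1].round(3),d.sum())
    for d in comps(c&~br,8): o=obj(s,d,.014);print("   body",o[1].round(3),o[3].round(),d.sum())
  if n=="top": save(s,"c12.png",(290,190,420,290),6)
E
```

```text
bar ((517.8653564453125, 258.15380859375), (69.42337799072266, 17.397863388061523), 81.82007598876953) 200
[0.51736262 0.2566848  0.21589139] 81.40877103954998
scene cu [319. 188.] [ 0.479 -0.094] [ 0.473 -0.096] [150.  46.] -145.8 403
   brass [ 0.426 -0.14 ] 35
   brass [ 0.483 -0.105] 43
   body [ 0.485 -0.088] [132.  44.] 320
scene cu [349. 195.] [ 0.434 -0.016] [ 0.431 -0.015] [36. 83.] 170.1 246
   brass [ 0.402 -0.014] 47
   body [ 0.442 -0.016] [36. 79.] 199
top cu [354. 234.] [ 0.479 -0.093] [ 0.475 -0.092] [144.  49.] -147.5 483
   brass [ 0.492 -0.095] 64
   brass [ 0.435 -0.129] 73
   body [ 0.486 -0.084] [120.  42.] 343
top cu [327. 250.] [ 0.436 -0.016] [ 0.433 -0.015] [27. 77.] 168.0 242
   brass [ 0.413 -0.011] 81
   body [ 0.448 -0.019] [27. 52.] 161
```

View pics/c12.png

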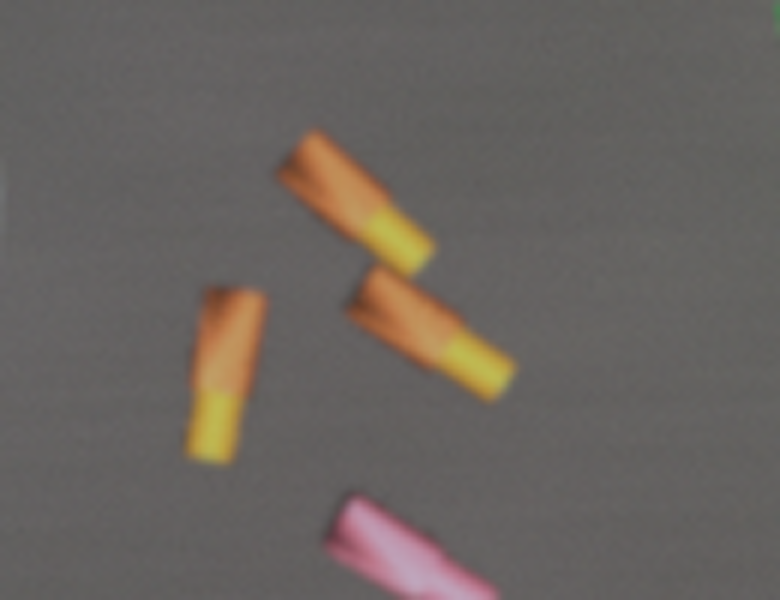

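The cover stands at 171.6°, over blue. The crop shows copper 3 at (230,375), nose down, copper 1 at (355,200) touching copper 2 at (435,335), and the pink one at (410,550). I'll take the free one, copper 3, first.

```bash
python3 -c "
from plan import *
plan(.444,-.0175,.1,168,half=False)
plan(.444,.27,.2,170,half=False,p0=(.444,-.0175,.2,168))"
```

```text
turn units -10.08 | shift units x 0.42 y -9.41 z 3.74 | dist 283 mm q6~-1.40 yaw 168.0
turn units -0.23 | shift units x 1.66 y 9.44 z -0.00 | dist 288 mm q6~-0.85 yaw 170.0
```

Request:
apply_moves --pt "0 0 0 -0.95" --pt "0 0 0 -0.95" --pt "0 0 0 -0.95" --pt "0 0 0 -0.95" --pt "0 0 0 -0.95" --pt "0 0 0 -0.95" --pt "0 0 0 -0.95" --pt "0 0 0 -0.95" --pt "0 0 0 -0.95" --pt "0 0 0 -0.95" --pt "0 0 0 -0.58" --grip 0.3

```text
clock: 41.6
tcp_pos: [0.5142, 0.2557, 0.2102]
orientation: [-0.002, 0.102, 0.995, -0.001]
wrist_force: [0.5, 0.0, 0.0]
width: 0.0595
grasp_force: 0.0
```

Request:
apply_moves --pt "0.04 -0.94 0.2 0" --pt "0.04 -0.94 0.2 0" --pt "0.04 -0.94 0.2 0" --pt "0.04 -0.94 0.2 0" --pt "0.04 -0.94 0.4 0" --pt "0.04 -0.94 0.5 0" --pt "0.04 -0.94 0.5 0" --pt "0.04 -0.94 0.5 0" --pt "0.05 -0.94 0.5 0" --pt "0.05 -0.95 0.5 0" --pt "0 0 0 0"

```text
clock: 42.7
tcp_pos: [0.4405, -0.0189, 0.0978]
orientation: [-0.004, 0.106, 0.994, 0.0]
wrist_force: [0.9, 0.5, 1.4]
width: 0.0598
grasp_force: 0.0
```

```bash
python3 -c "
from plan import *
plan(.444,-.0175,.006,168,half=False)"
```

```text
turn units -0.02 | shift units x -0.10 y 0.07 z 3.06 | dist 4 mm q6~-1.40 yaw 168.0
```

Request:
apply_moves --pt "-0.05 0.03 0.8 0" --pt "0 0 0.8 0" --pt "0 0 0.7 0" --pt "0 0 0.4 0" --pt "0 0 0.3 0" --pt "0 0 0.1 0" --pt "0 0 0 0"

```text
clock: 43.4
tcp_pos: [0.4465, -0.0167, 0.0084]
orientation: [-0.0, 0.104, 0.995, 0.0]
wrist_force: [-0.1, 0.3, -0.8]
width: 0.0597
grasp_force: 0.0
```

Request:
apply_moves --pt "0 0 0 0" --pt "0 0 0 0" --pt "0 0 0 0" --pt "0 0 0 0" --pt "0 0 0 0" --pt "0 0 0 0" --pt "0 0 0 0" --grip 1

```text
clock: 44.1
tcp_pos: [0.4475, -0.0171, 0.0095]
orientation: [0.001, 0.104, 0.995, -0.0]
wrist_force: [-0.7, 0.0, 6.4]
width: 0.0263
grasp_force: 59.8
```

Request:
apply_moves --pt "0 0 -0.5 0" --pt "0 0 -0.9 0" --pt "0 0 -0.9 0" --pt "0 0 -0.9 0" --pt "0 0 -0.9 0" --pt "0 0 -0.9 0" --pt "0 0 -0.9 0" --pt "0 0 -0.5 -0.23" --pt "0 0 0 0"

```text
clock: 45.0
tcp_pos: [0.4481, -0.0173, 0.2029]
orientation: [0.003, 0.087, 0.996, -0.0]
wrist_force: [0.1, -0.6, -0.1]
width: 0.0261
grasp_force: 59.2
```

```bash
python3 -c "
from plan import *
plan(.4405,.252,.2,170,half=False)"
```

```text
turn units 0.00 | shift units x 1.81 y 8.80 z 0.10 | dist 269 mm q6~-0.88 yaw 170.0
```

```bash
python3 -c "
from plan import *
plan(.4436,.2557,.2,170,half=False)"
```

```text
turn units 0.00 | shift units x 1.73 y 8.93 z 0.10 | dist 273 mm q6~-0.87 yaw 170.0
```

Request:
apply_moves --pt "0.1 0.5 0 0" --pt "0.17 0.9 0 0" --pt "0.18 0.95 0 0" --pt "0.18 0.95 0 0" --pt "0.18 0.95 0 0" --pt "0.18 0.95 0 0" --pt "0.18 0.95 0 0" --pt "0.18 0.95 0 0" --pt "0.18 0.9 0 0" --pt "0.1 0.6 0 0" --pt "0.1 0.33 0 0" --pt "0 0 0 0"

```text
clock: 46.2
tcp_pos: [0.4407, 0.2565, 0.199]
orientation: [-0.001, 0.086, 0.996, -0.001]
wrist_force: [0.2, 0.3, -1.4]
width: 0.0262
grasp_force: 59.2
```

```bash
python3 -c "
from plan import *
plan(.4436,.2557,.075,170,half=False)"
```

```text
turn units 0.01 | shift units x -0.10 y -0.01 z 4.13 | dist 3 mm q6~-0.87 yaw 170.0
```

Request:
apply_moves --pt "-0.05 0 0.6 0" --pt "0 0 0.8 0" --pt "0 0 0.9 0" --pt "0 0 0.8 0" --pt "0 0 0.6 0" --pt "0 0 0.4 0" --pt "0 0 0 0"

```text
clock: 46.9
tcp_pos: [0.4415, 0.2542, 0.0753]
orientation: [-0.002, 0.088, 0.996, -0.001]
wrist_force: [-0.3, 0.9, -0.8]
width: 0.0263
grasp_force: 59.2
```

Request:
apply_moves --pt "0 0 0 0" --pt "0 0 0 0" --pt "0 0 0 0" --pt "0 0 0 0" --pt "0 0 0 0" --grip 0.58

```text
clock: 47.4
tcp_pos: [0.4436, 0.2559, 0.078]
orientation: [0.001, 0.087, 0.996, 0.0]
wrist_force: [-0.7, -0.1, 0.8]
width: 0.0359
grasp_force: 0.0
```

Request:
apply_moves --pt "0 0 -0.5 0" --pt "0 0 -0.9 0" --pt "0 0 -0.9 0" --pt "0 0 -0.9 0" --pt "0 0 -0.9 0" --pt "0 0 0 0.95" --pt "0 0 0 0.95" --pt "0 0 0 0.95" --pt "0 0 0 0.95" --pt "0 0 0 0.95" --pt "0 0 0 0.95" --pt "0 0 0 0.95" --pt "0 0 0 0.95" --pt "0 0 0 0.95" --pt "0 0 0 0.95" --pt "0 0 0 0.95" --pt "0 0 0 0.95" --pt "0 0 0 0.95" --pt "0 0 0 0.95" --pt "0 0 0 0"

```text
clock: 49.4
tcp_pos: [0.4431, 0.2557, 0.2005]
orientation: [0.0, 0.884, 0.467, 0.0]
wrist_force: [0.3, 0.2, 0.5]
width: 0.0361
grasp_force: 0.0
```

```bash
python3 - <<'E'
from meas import *
from plan import *
s=snap("top");h=hsv(s)
m=rng(h,3,25,110,80)
k=np.zeros_like(m);k[195:275,320:395]=1;m&=k
br=rng(h,18,30,110,80)&m; bo=m&~rng(h,17,30,110,80)
B=sorted([obj(s,c,.011)[1] for c in comps(br,20)],key=lambda p:-p[0])
D=cv2.erode(bo.astype(np.uint8),np.ones((2,2)))
D=sorted([obj(s,c,.014)[1] for c in comps(D,30)],key=lambda p:-p[0])
for b,d in zip(B,D):
    v=d-b; a=np.degrees(np.arctan2(v[1],v[0])); print("brass",b.round(3),"body",d.round(3),"len",np.linalg.norm(v).round(3),"yaw",a.round(1))
    plan(d[0],d[1],.1,a,half=False)
E
```

```text
brass [ 0.492 -0.095] body [ 0.518 -0.069] len 0.036 yaw 46.4
turn units 1.10 | shift units x -6.13 y 9.26 z 3.35 | dist 333 mm q6~0.63 yaw 46.4
brass [ 0.435 -0.13 ] body [ 0.457 -0.098] len 0.039 yaw 55.2
turn units 0.07 | shift units x -9.43 y 7.09 z 3.35 | dist 354 mm q6~0.40 yaw 55.2
```

Request:
apply_moves --pt "0 0 0 0.55" --pt "0 0 0 0.55" --pt "-0.6 0.92 0.2 0" --pt "-0.6 0.92 0.2 0" --pt "-0.6 0.92 0.2 0" --pt "-0.6 0.92 0.2 0" --pt "-0.62 0.92 0.4 0" --pt "-0.62 0.92 0.4 0" --pt "-0.62 0.92 0.4 0" --pt "-0.63 0.94 0.4 0" --pt "-0.63 0.94 0.4 0" --pt "-0.63 0.94 0.55 0" --pt "0 0 0 0" --grip 0.25

```text
clock: 50.75
tcp_pos: [0.5158, -0.073, 0.0981]
orientation: [-0.0, 0.92, 0.392, -0.001]
wrist_force: [0.1, 0.9, 0.4]
width: 0.0638
grasp_force: 0.0
```

```bash
python3 -c "
from plan import *
plan(.5165,-.0705,.006,46.4,half=False)"
```

```text
turn units -0.03 | shift units x 0.08 y -0.04 z 3.07 | dist 3 mm q6~0.63 yaw 46.4
```

Picking copper 1, lifting it and turning to yaw −10 (56.4°, or 6.56 units).

Request:
apply_moves --pt "0.04 -0.02 0.8 0" --pt "0 0 0.8 0" --pt "0 0 0.7 0" --pt "0 0 0.4 0" --pt "0 0 0.3 0" --pt "0 0 0.1 0" --pt "0 0 0 0"

```text
clock: 51.45
tcp_pos: [0.517, -0.0683, 0.0071]
orientation: [0.0, 0.919, 0.393, 0.0]
wrist_force: [-0.1, 0.3, -0.1]
width: 0.064
grasp_force: 0.0
```

Request:
apply_moves --pt "0 0 0 0" --pt "0 0 0 0" --pt "0 0 0 0" --pt "0 0 0 0" --pt "0 0 0 0" --pt "0 0 0 0" --pt "0 0 0 0" --grip 1

```text
clock: 52.15
tcp_pos: [0.5178, -0.0687, 0.008]
orientation: [0.001, 0.92, 0.393, 0.001]
wrist_force: [0.0, 0.3, 5.8]
width: 0.0262
grasp_force: 60.5
```

Request:
apply_moves --pt "0 0 -0.5 0" --pt "0 0 -0.9 0" --pt "0 0 -0.9 0" --pt "0 0 -0.9 0.8" --pt "0 0 -0.9 0.8" --pt "0 0 -0.9 0.8" --pt "0 0 -0.9 0.9" --pt "0 0 -0.5 0.9" --pt "0 0 0 0.9" --pt "0 0 0 0.9" --pt "0 0 0 0.56" --pt "0 0 0 0"

```text
clock: 53.35
tcp_pos: [0.5161, -0.0682, 0.1982]
orientation: [-0.0, 0.996, -0.088, -0.001]
wrist_force: [0.1, 1.2, -1.0]
width: 0.0262
grasp_force: 59.8
```

```bash
python3 -c "
from plan import *
plan(.4484,.2833,.2,-10,half=False)"
```

```text
turn units -0.01 | shift units x -4.26 y -11.15 z -0.06 | dist 358 mm q6~2.31 yaw -10.0
```

Request:
apply_moves --pt "-0.2 -0.5 0 0" --pt "-0.35 -0.9 0 0" --pt "-0.36 -0.95 0 0" --pt "-0.36 -0.95 0 0" --pt "-0.36 -0.95 0 0" --pt "-0.36 -0.95 0 0" --pt "-0.36 -0.95 0 0" --pt "-0.36 -0.95 0 0" --pt "-0.36 -0.95 0 0" --pt "-0.36 -0.95 0 0" --pt "-0.36 -0.95 0 0" --pt "-0.3 -0.8 0 0" --pt "-0.2 -0.4 0 0" --pt "0 0 0 0"

```text
clock: 54.75
tcp_pos: [0.4475, 0.2851, 0.1986]
orientation: [0.0, 0.996, -0.086, -0.0]
wrist_force: [-0.5, 0.1, -0.8]
width: 0.0264
grasp_force: 59.8
```

```bash
python3 -c "
from plan import *
plan(.4484,.2833,.075,-10,half=False)"
```

```text
turn units 0.01 | shift units x 0.04 y 0.05 z 4.12 | dist 2 mm q6~2.31 yaw -10.0
```

Then up and back to yaw 55 (65°, −7.6 units).

Request:
apply_moves --pt "0.04 0.05 0.6 0" --pt "0 0 0.8 0" --pt "0 0 0.9 0" --pt "0 0 0.8 0" --pt "0 0 0.6 0" --pt "0 0 0.4 0" --pt "0 0 0 0"

```text
clock: 55.45
tcp_pos: [0.4483, 0.2804, 0.0741]
orientation: [0.001, 0.996, -0.089, -0.002]
wrist_force: [-0.2, 0.1, -0.6]
width: 0.0266
grasp_force: 59.8
```

Request:
apply_moves --pt "0 0 0 0" --pt "0 0 0 0" --pt "0 0 0 0" --pt "0 0 0 0" --pt "0 0 0 0" --grip 0.58

```text
clock: 55.95
tcp_pos: [0.4501, 0.2821, 0.0765]
orientation: [-0.0, 0.996, -0.088, 0.001]
wrist_force: [0.8, 0.2, 0.5]
width: 0.0361
grasp_force: 0.0
```

Request:
apply_moves --pt "0 0 -0.5 0" --pt "0 0 -0.9 0" --pt "0 0 -0.9 0" --pt "0 0 -0.9 0" --pt "0 0 -0.9 0" --pt "0 0 0 -0.95" --pt "0 0 0 -0.95" --pt "0 0 0 -0.95" --pt "0 0 0 -0.95" --pt "0 0 0 -0.95" --pt "0 0 0 -0.95" --pt "0 0 0 -0.95" --pt "0 0 0 -0.92" --pt "0 0 0 0"

```text
clock: 57.35
tcp_pos: [0.4497, 0.2819, 0.199]
orientation: [0.0, 0.887, 0.461, 0.0]
wrist_force: [0.3, -0.1, 0.4]
width: 0.0356
grasp_force: 0.0
```

```bash
python3 - <<'E'
from meas import *
from plan import *
s=snap("top");h=hsv(s)
m=rng(h,3,25,110,80)
k=np.zeros_like(m);k[195:275,310:410]=1;m&=k
br=rng(h,18,30,110,80)&m; bo=m&~rng(h,17,30,110,80)
B=sorted([obj(s,c,.011)[1] for c in comps(br,20)],key=lambda p:-p[0])
D=cv2.erode(bo.astype(np.uint8),np.ones((2,2)))
D=sorted([obj(s,c,.014)[1] for c in comps(D,30)],key=lambda p:-p[0])
for b,d in zip(B,D):
    v=d-b; a=np.degrees(np.arctan2(v[1],v[0])); print("brass",b.round(3),"body",d.round(3),"len",np.linalg.norm(v).round(3),"yaw",a.round(1))
    plan(d[0],d[1],.1,a,half=False)
E
```

```text
brass [ 0.436 -0.129] body [ 0.455 -0.098] len 0.037 yaw 58.2
turn units -0.39 | shift units x -10.65 y 6.83 z 3.30 | dist 380 mm q6~0.34 yaw 58.2
```

```bash
python3 -c "
from plan import *
plan(.4555,-.0985,.1,56.5,half=False)"
```

```text
turn units -0.20 | shift units x -10.47 y 7.16 z 3.30 | dist 380 mm q6~0.37 yaw 56.5
```

Request:
apply_moves --pt "0 0 0 -0.2" --pt "-0.95 0.65 0.2 0" --pt "-0.95 0.65 0.2 0" --pt "-0.95 0.65 0.2 0" --pt "-0.95 0.65 0.2 0" --pt "-0.95 0.65 0.2 0" --pt "-0.95 0.65 0.3 0" --pt "-0.95 0.65 0.4 0" --pt "-0.95 0.65 0.4 0" --pt "-0.95 0.65 0.4 0" --pt "-0.95 0.65 0.4 0" --pt "-0.97 0.66 0.4 0" --pt "0 0 0 0" --grip 0.25

```text
clock: 58.7
tcp_pos: [0.4559, -0.1019, 0.0988]
orientation: [-0.0, 0.882, 0.472, -0.001]
wrist_force: [0.7, 0.6, -0.5]
width: 0.0641
grasp_force: 0.0
```

```bash
python3 -c "
from plan import *
plan(.4555,-.0985,.006,56.5,half=False)"
```

```text
turn units -0.02 | shift units x 0.09 y -0.07 z 3.09 | dist 3 mm q6~0.37 yaw 56.5
```

Request:
apply_moves --pt "0.04 -0.03 0.8 0" --pt "0 0 0.8 0" --pt "0 0 0.7 0" --pt "0 0 0.4 0" --pt "0 0 0.3 0" --pt "0 0 0.1 0" --pt "0 0 0 0"

```text
clock: 59.4
tcp_pos: [0.4567, -0.097, 0.0071]
orientation: [0.0, 0.88, 0.475, 0.0]
wrist_force: [0.4, 0.2, 1.2]
width: 0.0642
grasp_force: 0.0
```

Request:
apply_moves --pt "0 0 0 0" --pt "0 0 0 0" --pt "0 0 0 0" --pt "0 0 0 0" --pt "0 0 0 0" --pt "0 0 0 0" --pt "0 0 0 0" --grip 1

```text
clock: 60.1
tcp_pos: [0.4574, -0.0975, 0.0079]
orientation: [0.001, 0.88, 0.474, 0.001]
wrist_force: [0.1, -0.3, 6.4]
width: 0.0266
grasp_force: 59.9
```

Request:
apply_moves --pt "0 0 -0.5 0" --pt "0 0 -0.9 0" --pt "0 0 -0.9 0.5" --pt "0 0 -0.9 0.8" --pt "0 0 -0.9 0.9" --pt "0 0 -0.9 0.9" --pt "0 0 -0.9 0.9" --pt "0 0 -0.5 0.9" --pt "0 0 0 0.9" --pt "0 0 0 0.9" --pt "0 0 0 0.8" --pt "0 0 0 0.24" --pt "0 0 0 0"

```text
clock: 61.4
tcp_pos: [0.4559, -0.0969, 0.1984]
orientation: [-0.0, 0.996, -0.086, -0.001]
wrist_force: [-0.0, 0.2, -0.3]
width: 0.0266
grasp_force: 59.1
```

```bash
python3 -c "
from plan import *
plan(.446,.2695,.2,-10,half=False)"
```

```text
turn units 0.02 | shift units x -2.45 y -11.97 z -0.05 | dist 367 mm q6~2.29 yaw -10.0
```

Request:
apply_moves --pt "-0.1 -0.5 0 0" --pt "-0.2 -0.9 0 0" --pt "-0.2 -0.95 0 0" --pt "-0.2 -0.95 0 0" --pt "-0.2 -0.95 0 0" --pt "-0.2 -0.95 0 0" --pt "-0.2 -0.95 0 0" --pt "-0.2 -0.95 0 0" --pt "-0.2 -0.95 0 0" --pt "-0.2 -0.95 0 0" --pt "-0.2 -0.95 0 0" --pt "-0.2 -0.95 0 0" --pt "-0.2 -0.7 0 0" --pt "-0.1 -0.37 0 0" --pt "0 0 0 0"

```text
clock: 62.9
tcp_pos: [0.4407, 0.2709, 0.1986]
orientation: [0.0, 0.996, -0.085, -0.0]
wrist_force: [-0.5, -0.8, -1.1]
width: 0.0264
grasp_force: 59.2
```

```bash
python3 -c "
from meas import *
from plan import *
plan(.446,.2695,.09,-10,half=False)
s=snap('scene')
v,u=np.mgrid[180:300,360:480]; P=pts(s,np.c_[u.ravel(),v.ravel()]); h=hsv(s)[180:300,360:480].reshape(-1,3)
k=(h[:,0]<30)&(h[:,1]>110)&(P[:,2]<.095)&(P[:,2]>.005)&(np.hypot(P[:,0]-.517,P[:,1]-.257)<.13); print(k.sum(),P[k][::15].round(3))
"
```

```text
turn units 0.03 | shift units x 0.18 y 0.01 z 3.62 | dist 5 mm q6~2.29 yaw -10.0
160 [[0.406 0.191 0.094]
 [0.417 0.213 0.006]
 [0.41  0.247 0.03 ]
 [0.405 0.258 0.033]
 [0.403 0.261 0.029]
 [0.405 0.263 0.028]
 [0.408 0.265 0.029]
 [0.409 0.266 0.026]
 [0.434 0.257 0.035]
 [0.437 0.262 0.036]
 [0.4   0.312 0.018]]
```

Request:
apply_moves --pt "0.16 0 0.6 0" --pt "0 0 0.8 0" --pt "0 0 0.8 0" --pt "0 0 0.7 0" --pt "0 0 0.5 0" --pt "0 0 0.3 0" --pt "0 0 0 0"

```text
clock: 63.65
tcp_pos: [0.4449, 0.2678, 0.0866]
orientation: [0.001, 0.996, -0.087, -0.001]
wrist_force: [-0.4, 0.6, -0.3]
width: 0.0266
grasp_force: 59.2
```

Request:
apply_moves --pt "0 0 0 0" --pt "0 0 0 0" --pt "0 0 0 0" --pt "0 0 0 0" --pt "0 0 0 0" --grip 0.58

```text
clock: 64.15
tcp_pos: [0.4461, 0.2694, 0.0884]
orientation: [-0.0, 0.996, -0.086, 0.0]
wrist_force: [0.1, 0.5, -0.3]
width: 0.0359
grasp_force: 0.0
```

Request:
apply_moves --pt "0 0 -0.5 0" --pt "0 0 -0.9 0" --pt "0 0 -0.9 0" --pt "0 0 -0.9 0" --pt "0 0 -0.9 0" --pt "0.9 0 0 0" --pt "0.9 0 0 0" --pt "0.6 0 0 0" --pt "0 0 0 0.8" --pt "0 0 0 0.8" --pt "0 0 0 0"

```text
clock: 65.25
tcp_pos: [0.5168, 0.2568, 0.2107]
orientation: [0.0, 0.979, -0.205, -0.0]
wrist_force: [0.0, 0.2, -0.1]
width: 0.0359
grasp_force: 0.0
```

```bash
python3 -c "
from meas import *
from plan import *
st=read_state();print(st['tcp_pos'],np.degrees(yaw(st)),st['joint_pos'][5])
s=snap('scene');save(s,'c13.png',(330,190,490,330),4)
v,u=np.mgrid[200:340,340:480]; P=pts(s,np.c_[u.ravel(),v.ravel()]); q=P[(P[:,2]>.136)&(P[:,2]<.147)&(np.hypot(P[:,0]-.515,P[:,1]-.2555)<.04)];
if len(q): print('bar',cv2.minAreaRect((q[:,:2]*1000).astype(np.float32)),len(q))
"
```

```text
[0.5167992  0.25680986 0.21073623] -23.610840456199927 2.2941058058316957
bar ((518.0371704101562, 257.70196533203125), (69.6188735961914, 17.570716857910156), 80.4851303100586) 231
```

View pics/c13.png

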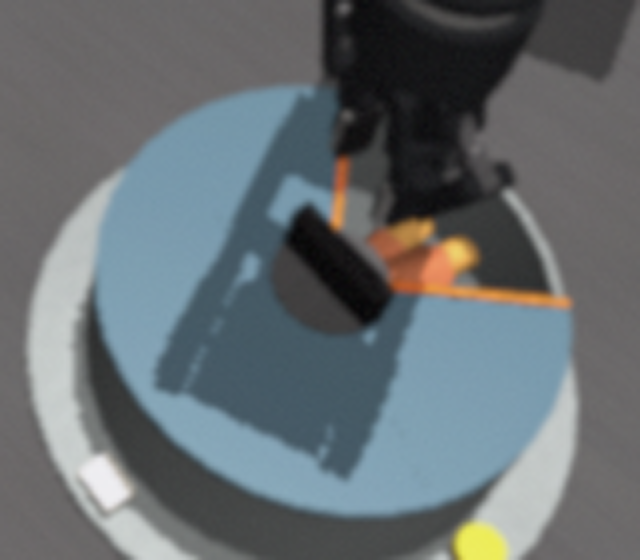

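The copper nozzles lie in the blue compartment, visible at crop (430,250) below the cover; I'll check the count before turning the cover.

Request:
apply_moves --pt "0 0 0 -0.95" --pt "0 0 0 -0.95" --pt "0 0 0 -0.95" --pt "0 0 0 -0.95" --pt "0 0 0 -0.95" --pt "0 0 0 -0.95" --pt "0 0 0 -0.95" --pt "0 0 0 -0.95" --pt "0 0 0 -0.95" --pt "0 0 0 -0.95" --pt "0 0 0 -0.95" --pt "0 0 0 -0.95" --pt "0 0 0 -0.85" --pt "0 0 0 0" --grip 0.1

```text
clock: 66.7
tcp_pos: [0.5165, 0.257, 0.2109]
orientation: [0.0, 0.756, 0.655, 0.0]
wrist_force: [-0.7, 1.1, -0.1]
width: 0.0767
grasp_force: 0.0
```

```bash
python3 - <<'E'
from meas import *
from plan import *
plan(.5165,.257,.113,81.4,half=False)
for n in("scene","top"):
    s=snap(n); h=hsv(s)
    v,u=np.nonzero(rng(h,3,30,110,70)); P=pts(s,np.c_[u,v]); k=(P[:,2]<.092)&(P[:,2]>.01)&(np.hypot(P[:,0]-.517,P[:,1]-.257)<.13)
    m=np.zeros(h.shape[:2],bool); m[v[k],u[k]]=1
    for c in comps(m,8):
        vv,uu=np.nonzero(c); q=pts(s,np.c_[uu,vv]); print(n,c.sum(),q.mean(0).round(3),q.min(0).round(3),q.max(0).round(3))
# white block on rim
s=snap("scene");h=hsv(s); v,u=np.nonzero((h[...,2]>185)&(h[...,1]<40)); P=pts(s,np.c_[u,v]); r=np.hypot(P[:,0]-.517,P[:,1]-.257)
k=(r>.138)&(r<.18)&(P[:,2]>.012)&(P[:,2]<.04); p=P[k].mean(0); print("white",k.sum(),p, np.degrees(np.arctan2(p[1]-.257,p[0]-.517)))
m=rng(h,24,34,140,120); v,u=np.nonzero(m);P=pts(s,np.c_[u,v]); r=np.hypot(P[:,0]-.517,P[:,1]-.257);k=(r>.13)&(r<.18)&(P[:,2]<.04);p=P[k].mean(0); print("yellow",k.sum(),p,np.degrees(np.arctan2(p[1]-.257,p[0]-.517)))
E
```

```text
turn units 0.05 | shift units x -0.00 y -0.00 z 3.26 | dist 0 mm q6~0.61 yaw 81.4
scene 315 [0.424 0.273 0.042] [0.387 0.245 0.017] [0.462 0.3   0.065]
top 453 [0.439 0.262 0.041] [0.395 0.237 0.017] [0.482 0.302 0.066]
white 118 [0.66208834 0.23083079 0.01933753] -10.224362132576577
yellow 113 [0.54593869 0.40688365 0.02220582] 79.07211934697862
```

Three copper nozzles: two side by side and one on top, reaching 66 mm, below the cover. Closing the cover: 178.4° counter-clockwise, −20.76 units.

Request:
apply_moves --pt "0 0 0.6 0.05" --pt "0 0 0.8 0" --pt "0 0 0.8 0" --pt "0 0 0.6 0" --pt "0 0 0.3 0" --pt "0 0 0.16 0" --pt "0 0 0 0"

```text
clock: 67.55
tcp_pos: [0.5168, 0.2569, 0.113]
orientation: [-0.0, 0.759, 0.651, -0.0]
wrist_force: [-0.1, -0.0, 0.0]
width: 0.0766
grasp_force: 0.0
```

Request:
apply_moves --pt "0 0 0 0" --pt "0 0 0 0" --pt "0 0 0 0" --pt "0 0 0 0" --pt "0 0 0 0" --pt "0 0 0 0" --pt "0 0 0 0" --pt "0 0 0 0" --pt "0 0 0 0" --grip 1

```text
clock: 68.45
tcp_pos: [0.516, 0.2572, 0.1139]
orientation: [-0.001, 0.759, 0.651, -0.0]
wrist_force: [-2.9, 0.5, 4.9]
width: 0.0146
grasp_force: 62.3
```

Request:
apply_moves --pt "0 0 0 -0.3" --pt "0 0 0 -0.6" --pt "0 0 0 -0.8" --pt "0 0 0 -0.8" --pt "0 0 0 -0.8" --pt "0 0 0 -0.8" --pt "0 0 0 -0.8" --pt "0 0 0 -0.8" --pt "0 0 0 -0.8" --pt "0 0 0 -0.8" --pt "0 0 0 -0.8" --pt "0 0 0 -0.8" --pt "0 0 0 -0.8" --pt "0 0 0 -0.8" --pt "0 0 0 -0.8" --pt "0 0 0 -0.8" --pt "0 0 0 -0.8" --pt "0 0 0 -0.6" --pt "0 0 0 -0.3" --pt "0 0 0 0"

```text
clock: 70.45
tcp_pos: [0.5169, 0.2582, 0.1139]
orientation: [0.001, -0.172, 0.985, 0.001]
wrist_force: [-1.7, 5.7, 2.8]
width: 0.015
grasp_force: 61.9
```

```bash
python3 -c "
from plan import *
st=read_state();print(st['tcp_pos'],np.degrees(yaw(st))%360,st['joint_pos'][5],st['wrist_force'])
plan(*st['tcp_pos'],259.8,half=False)"
```

```text
[0.51690253 0.25817886 0.11387697] 199.86108862396003 -1.6057106560792216 [-1.73570156  5.68989683  2.78808973]
turn units -6.97 | shift units x 0.00 y 0.00 z -0.00 | dist 0 mm q6~-2.50 yaw 259.8
```

Request:
apply_moves --pt "0 0 0 -0.4" --pt "0 0 0 -0.7" --pt "0 0 0 -0.8" --pt "0 0 0 -0.8" --pt "0 0 0 -0.8" --pt "0 0 0 -0.8" --pt "0 0 0 -0.8" --pt "0 0 0 -0.8" --pt "0 0 0 -0.6" --pt "0 0 0 -0.3" --pt "0 0 0 -0.17" --pt "0 0 0 0" --pt "0 0 0 0"

```text
clock: 71.75
tcp_pos: [0.5163, 0.2587, 0.1139]
orientation: [0.001, -0.641, 0.768, 0.001]
wrist_force: [-3.7, 5.5, 5.4]
width: 0.0148
grasp_force: 62.1
```

Request:
apply_moves --pt "0 0 0 0" --pt "0 0 0 0" --pt "0 0 0 0" --pt "0 0 0 0" --pt "0 0 0 0" --pt "0 0 -0.5 0" --pt "0 0 -1 0" --pt "0 0 -1 0" --pt "0 0 -1 0" --pt "0 0 -1 0" --pt "-1 0 -0.5 0" --pt "-1 0 0 0" --pt "-1 0 0 0" --pt "-1 0 0 0" --pt "-1 0 0 0" --pt "-1 0 0 0" --pt "-1 0 0 0" --pt "0 0 0 0" --grip 0

```text
clock: 73.55
tcp_pos: [0.5538, 0.4669, 0.2634]
orientation: [0.001, -0.642, 0.766, 0.001]
wrist_force: [-0.7, -0.3, -0.7]
width: 0.0853
grasp_force: 0.0
```

```bash
python3 - <<'E'
from meas import *
from plan import *
st=read_state();print(st['tcp_pos'],np.degrees(yaw(st))%360)
for n in("scene","top"):
    s=snap(n); save(s,n+"14.png"); v,u=np.mgrid[0:400,0:640]; P=pts(s,np.c_[u.ravel(),v.ravel()]); q=P[(P[:,2]>.136)&(P[:,2]<.147)&(np.hypot(P[:,0]-.516,P[:,1]-.256)<.042)]
    if len(q): print(n,'bar',cv2.minAreaRect((q[:,:2]*1000).astype(np.float32)),len(q))
    h=hsv(s); m=rng(h,22,34,140,60); v,u=np.nonzero(m); P=pts(s,np.c_[u,v]); k=(abs(P[:,1]+.39)<.1)&(abs(P[:,0]-.52)<.1)&(P[:,2]>.047)&(P[:,2]<.062); q=P[k]
    if k.sum(): print(n,"scanner",cv2.minAreaRect((q[:,:2]*1000).astype(np.float32)),q[:,2].mean())
E
```

```text
[0.55376056 0.46691079 0.26341616] 259.9299557299653
scene bar ((518.1976928710938, 257.5577697753906), (70.36541748046875, 17.39009666442871), 80.59656524658203) 229
scene scanner ((516.0323486328125, -391.1104431152344), (106.96341705322266, 48.050140380859375), 1.4887194633483887) 0.05346776363031745
top bar ((514.8482666015625, 255.2967071533203), (69.75483703613281, 16.029176712036133), 79.7669906616211) 187
top scanner ((510.8728942871094, -391.8189697265625), (108.86952209472656, 47.84371566772461), 0.5904805660247803) 0.05233397959493248
```

View pics/scene14.png

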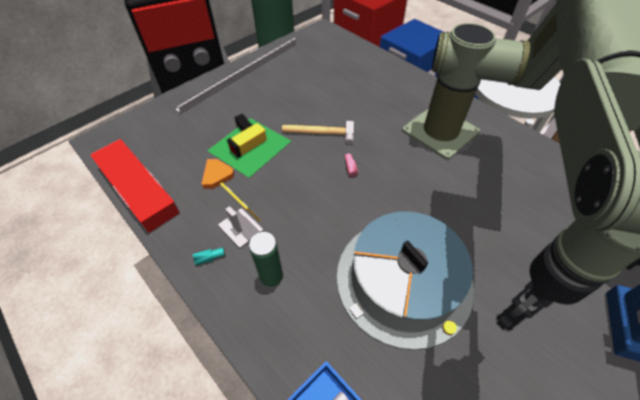

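The opening, at (382,285), shows only the white blank quarter. The bar lies at about 80°, so the opening is at −10°, in line with the blank mark. The scanner is flat on its mat and the arm is clear, so I'm handing in.

```bash
python3 -c "
from plant import *
print(finish_job())"
```

```text
the job is handed in; nothing more can be done
None
```

I handed the job in at about 74 s of the 210 s allowed, but no verdict came back. By my own camera checks, the scanner was held at the barcode for over 1.5 s and is flat on its mat, three copper nozzles are in the blue compartment and two worn ones in the red, and the box is shut to within about 1°.

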